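# Set the spectrometer's slit dial by its clicks and take a reading

### The arm

A 6-joint arm with a two-finger parallel gripper is mounted at the origin on the work surface. World frame = base frame: x ahead of the robot, y to its left, z up, the work surface at z = 0. Lengths are in m, angles in degrees, forces in N, time in s.
With the tool pointing down it reaches from about 0.35 to 0.875 m from the base axis. Payload 4.2 kg.
Tool frame: the origin (TCP) lies between the finger pads; the fingertips stand 14 mm ahead of it and the grasp point (between the pads) lies 5 mm behind it; x points along the fingers, y is the direction in which the jaws open and shut, and the axes are right-handed (so a half turn about x gives the same grasp; the last joint's range is limited). The gripper opens to 87 mm and grips with 3 to 60 N. Pads are 19 mm wide; open, the fingers measure 117 mm over their backs; the gripper's body (75 mm by 190 mm) begins 51 mm behind the grasp point.
Start: joints at [-56.975, 22.042, 0.453, 0, -68.411, -14.817], TCP at [0.195, -0.594, 0.237] pointing down, gripper open.
Joint ranges: [-179.83, 179.83], [-69.29, 118.12], [-61.27, 80.66], [-181.25, 117.63], [-171.15, -9.14], [-177.46, 177.46]. Speed limits (degrees/s): [159.86, 159.86, 180, 180, 180, 180].

### API

Orientations are given as a 3x3 rotation matrix whose columns are the frame's x, y, z axes.
In Python, from station import r, imaging, job gives the robot as it stands. The module is installed in compiled form; this text tells all that it offers.
- The arm moves only by the tool apply_moves, never from a script. Its arguments are lists of equal length, an entry for each row: "xyz": the shift along the tool's x, y, z in m, a list of three; "twist": the turn about the tool's x in degrees; "claw": the opening, from 0 (shut) to 1 (fully open). A call has 1 to 12 rows; each row shifts and turns the pose as measured when the row begins, along the tool's axes as they then stand; what a row does not reach is not made up. A row lasts 1/10 s, in which the tool goes at most 50 mm and 8.59 degrees, less where a joint would pass 70% of its speed; a pose out of reach is approached as far as the arm can. A call is refused whole if a number of a shift passes 0.05 or a number of a turn 8.59, either way. A call with a gripper value outside its range is refused whole. The fingers move at their own pace and stop on an object; the grip force is fixed at half the most. Time passes only in rows, so rows that do not move let the fingers close. It gives the time, the measured TCP pose, the force and the opening at its end, in the units of the state.
- r.sense(): the state, without advancing time (a new reading comes with each control period).
- imaging.capture(name): name is "scene" or "top" or "wrist"; returns a dict with "pixels" (400x640x3 uint8, red, green, blue), "mtx" (3x3 intrinsics, pixels), "view" (4x4, takes a point from world to camera coordinates). Camera axes: x right, y down, z forward; pixel columns grow to the right and rows downward; lengths in m; the calibration is good to about 2 mm. A picture is of the moment at which its call begins. There is no depth.
- job.finish_job(): hands the job in, once; it reports no verdict.
Trained networks look in a picture, given as the dict that the camera call returned (one of the last four; its "shot" number tells which), for a name from the list of things; names that differ only in an ending like _2 or _b are one class to them, and where a whole thing is asked for, a point or a joint stands for the part that bears it (a point fixed in the world has none). Each returns a list of dicts, best first, with "p" (0 to 1); they miss things now and then, are a little off and sometimes report something else, mostly with a low value. They report only what shows in the picture. A call takes as long as a camera call.
- imaging.regions_of(query, picture): "mask" (400x640 bool, what is visible of it) and "centre" ([column, row] in pixels, amid what is visible of it).
The state is a dict: "time_s": time; "joints": joint angles; "joint_velocities": joint speeds; "effort": joint torques, N m; "tcp_pos": TCP position; "ee_rot": TCP orientation; "wrist_force": force on the tool from outside, world axes, zero at the start; "moment": the same for the moment, N m; "gripper_width": opening from 0.0 (shut) to 1.0 (fully open).
Only numpy, scipy, OpenCV 4.12 (cv2) and the standard library are available. Lean on these libraries where they do the work, as an engineer would, in place of code of your own. Each camera call takes 0.05 s, during which the arm holds its last target.

### The job

Set the spectrometer's slit to step 4 and start a reading. Nobody knows where its dial stands and it has no mark, so ease it anticlockwise until you feel the end stop (do not force the stop), count four clicks clockwise from there, let go so that it rests in the fourth click, and then press the round read button fully down and release it. Leave the vials and the beaker alone.

Things in the scene. Friction and masses are not known exactly. Their poses are not given: they have to be found in the camera images.
- spectrometer: White box instrument fixed to the bench, 260 mm (its x) by 250 mm (its y), flat deck 90 mm above the bench. Origin: centre of its underside; x to its back edge, y to its left, z up. On the deck: dial knob (axis at x -15, y +55 mm), read button (x -80, y -75), flush scale window (x +88, y +55), flush display, and a sample well with a vial in it (x +75, y -70, 48 mm wide, top 138 mm above the bench).
- knob_grip (a point): Point on the dial knob's axis, 24 mm above the deck, the height to grip. It is fixed to the instrument and does not turn with the knob. The knob is round, black and fluted, 40 mm in diameter, its top 36 mm above the deck, and turns about the vertical. At the start it rests in one of clicks 2 to 5.
- knob_top (a point): Centre of the knob's top face (fixed to the instrument, does not turn). The knob rests in zero or in one of 7 clicks clockwise of it, seen from above, unevenly spaced, 12 to 24 degrees apart. Leaving a click it at once resists with 0.1 to 0.25 N m, lets go halfway and is then pulled into the next click; let go, it stays there. A like end stop comes 6 degrees after click 7.
- knob (a joint): Twist between the knob and its spindle in rad: the knob sits on a sprung hub that gives 1 rad per 5 N m, positive when the knob is urged clockwise, 0 when let go. The clicks and end stops act on the spindle. The anticlockwise end stop is hard, 3 degrees past zero; when let go there the knob returns to zero. The hub is strained beyond 0.18 rad of twist (0.9 N m) either way.
- slit_tab (a joint): Thin dark end of the slit jaw, seen in the scale window, driven by the knob through a fine screw: 0.3 mm for each radian the knob turns clockwise; value in m, 0 with the knob in zero. One click moves it only 0.06 to 0.13 mm, well below the error of a reading, so it cannot show which click the dial is in.
- read_button_top (a point): Centre of the top of the read button, a round grey plastic button 28 mm across in a black housing on the deck; it goes straight down.
- read_button (a joint): How far the read button is pressed, m: 0 up, 0.006 fully down. It is sprung: about 5 N hold it fully down, and it comes back up when let go.
- vial_a: Small amber glass bottle with black cap standing loose on the bench beside the spectrometer, 32 mm in diameter, 70 mm tall; origin at the centre of its underside.
- vial_b: A second such amber bottle, 32 mm in diameter, 70 mm tall; origin at the centre of its underside.
- beaker: Open glass beaker standing loose on the bench beside the spectrometer, 68 mm in diameter, 85 mm tall; origin at the centre of its underside.

How it is judged:
By the outcome, as a careful person would: the job done as asked, in the order asked, and still so for the second after the job is handed in, with the robot touching nothing.
It also fails if it takes over 72 s, if anything falls off the work surface, if the arm or the gripper's body presses on something with over 40 N, if the wrist force passes 120 N, or if a joint passes its speed limit or range.

## Working session

There is one attempt and no reset: what is moved stays moved. The work goes in short steps, Python scripts to look and compute and a tool call to move; the robot and the scene stay as the last step left them, time stands still between calls to the robot, and variables do not carry over. Pictures are saved under pics/ and viewed, and the job is handed in when it is done.

Besides the shell and the picture viewer there is one more tool, called after "Emit:" by a JSON object that holds its "api" and its "payload", one argument or row to a line. apply_moves: Moves the arm, as the interface text tells. Its arguments: {"type":"object","properties":{"xyz":{"type":"array","items":{"type":"array","items":{"type":"number"}}},"twist":{"type":"array","items":{"type":"number"}},"claw":{"type":"array","items":{"type":"number"}}},"required":["xyz","twist","claw"]}

```bash
mkdir -p pics; cat > h.py <<'E'
from station import r, imaging, job
import numpy as np, cv2
def save(p,n): cv2.imwrite('pics/'+n+'.png', cv2.cvtColor(p['pixels'],cv2.COLOR_RGB2BGR))
def ray(p,uv,z):
    V=np.array(p['view']);R=V[:3,:3];t=V[:3,3];o=-R.T@t
    d=R.T@np.linalg.inv(np.array(p['mtx']))@np.array([uv[0],uv[1],1.]);return o+d*(z-o[2])/d[2]
def proj(p,X):
    V=np.array(p['view']);c=V[:3,:3]@np.array(X)+V[:3,3];q=np.array(p['mtx'])@c;return q[:2]/q[2]
E
python3 - <<'E'
from h import *
s=r.sense();print({k:np.round(v,4).tolist() for k,v in s.items()})
for n in ['scene','top','wrist']:
    p=imaging.capture(n);save(p,n+'0')
    V=np.array(p['view']);print(n,np.round(-V[:3,:3].T@V[:3,3],3),np.round(V[:3,:3],2).tolist())
    for q in ['knob_top','knob','read_button_top','spectrometer','vial_a','beaker']:
        for d in imaging.regions_of(q,p)[:3]: print(n,q,round(d['p'],2),np.round(d['centre'],1),d['mask'].sum())
E
```

```text
{'time_s': 0.0, 'joints': [-56.9749, 22.0907, 0.3812, -0.0292, -68.4121, -14.8148], 'joint_velocities': [-0.0512, -0.0202, 0.0414, -0.0294, -0.0672, -0.0345], 'effort': [0.0, -39.0665, 18.7406, 4.2199, 0.011, -0.0002], 'tcp_pos': [0.1951, -0.5932, 0.2355], 'ee_rot': [[-0.0008, -0.3123, 0.95], [0.002, 0.95, 0.3123], [-1.0, 0.0022, -0.0001]], 'wrist_force': [0.0183, 0.3985, 0.2191], 'moment': [0.0004, 0.0011, -0.0169], 'gripper_width': 1.0006}
scene [1.088 0.123 0.812] [[-0.25, 0.97, 0.02], [0.75, 0.21, -0.63], [-0.62, -0.15, -0.77]]
scene knob_top 0.84 [348.5 254.3] 13466
scene knob 0.96 [380.3 233.6] 409
scene read_button_top 0.5 [322.2 201.9] 113
scene spectrometer 0.82 [350.7 253.1] 13240
scene vial_a 0.58 [475.3 207.3] 256
scene vial_a 0.56 [465. 249.] 305
scene beaker 0.92 [227.9 176.6] 881
top [0.29  0.019 1.188] [[-0.01, -1.0, 0.0], [-0.98, 0.01, -0.2], [0.2, -0.01, -0.98]]
top knob_top 0.97 [296.6 167.5] 12711
top knob 0.52 [272.6 166. ] 295
top read_button_top 0.51 [335.3 186.7] 124
top spectrometer 0.76 [299.4 163.5] 12427
top vial_a 0.71 [178.9 260. ] 185
top vial_a 0.68 [191.6 202.3] 205
top beaker 0.6 [454.1 220.7] 868
wrist [ 0.133 -0.615  0.383] [[-0.31, 0.95, 0.0], [0.92, 0.3, 0.24], [0.23, 0.08, -0.97]]
wrist beaker 0.67 [440.5 393.1] 276
```

View pics/scene0.png

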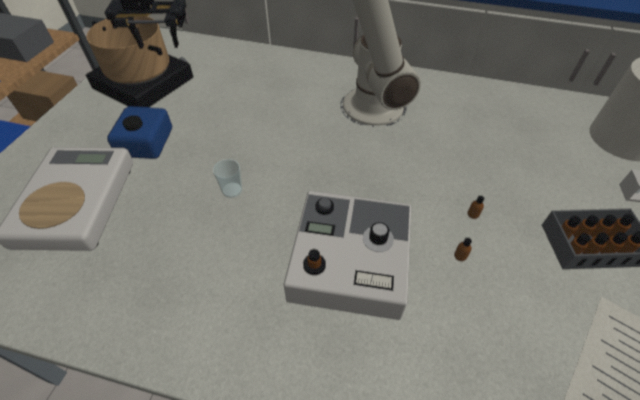

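View pics/top0.png

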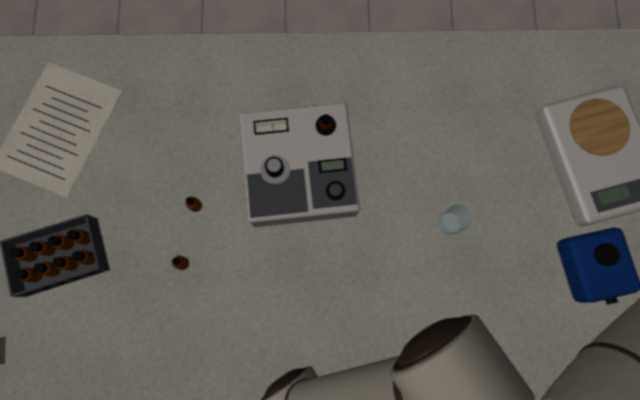

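```bash
python3 - <<'E'
from h import *
p=imaging.capture('top');q=imaging.capture('scene')
for n,a,b in [('top',p,(272.6,166)),('scene',q,(380.3,233.6))]: print('knob',n,ray(a,b,0.115).round(4))
print('btn',ray(p,(335.3,186.7),0.105).round(4),ray(q,(322.2,201.9),0.105).round(4))
for c in [(241,113),(345,104),(357,206),(249,218)]: print('corner',ray(p,c,0.09).round(4))
for n,a,(x,y,w,h) in [('topc',p,(230,95,140,135)),('scenec',q,(280,185,140,135))]:
    c=cv2.resize(a['pixels'][y:y+h,x:x+w],None,fx=5,fy=4.4,interpolation=cv2.INTER_CUBIC);save({'pixels':c},n)
E
```

```text
knob top [0.584 0.114 0.115]
knob scene [0.5853 0.1161 0.115 ]
btn [ 0.5374 -0.0242  0.105 ] [ 0.5255 -0.0287  0.105 ]
corner [0.7187 0.19   0.09  ]
corner [ 0.7379 -0.0514  0.09  ]
corner [ 0.4961 -0.0723  0.09  ]
corner [0.4722 0.168  0.09  ]
```

View pics/topc.png

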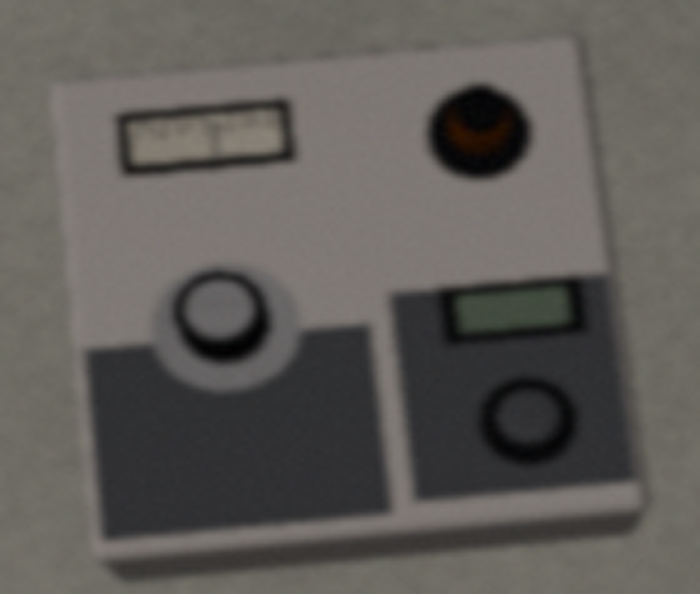

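View pics/scenec.png

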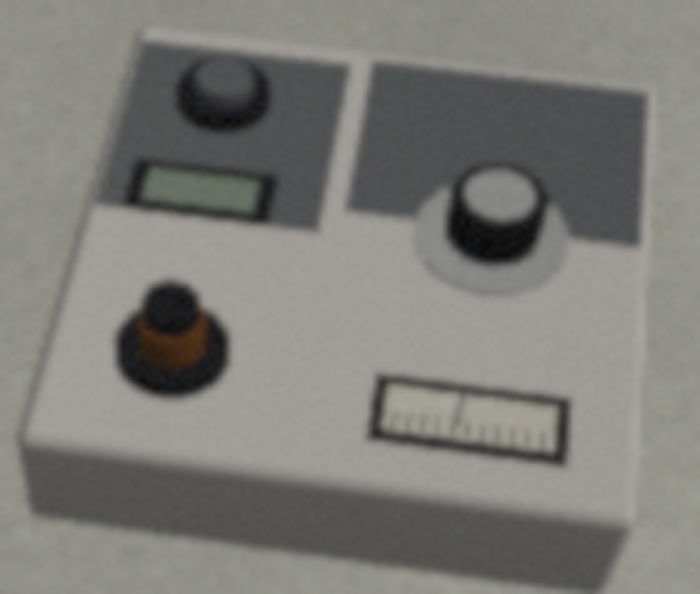

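```bash
python3 - <<'E'
from h import *
from scipy.optimize import least_squares
p=imaging.capture('top');q=imaging.capture('scene')
# local pts: TL(back left) etc
BL_,BR_,FR,FL=(.13,.125,.09),(.13,-.125,.09),(-.13,-.125,.09),(-.13,.125,.09)
K=(-.015,.055,.126);B=(-.08,-.075,.105)
obs=[(p,BL_,(240.4,114.3)),(p,BR_,(345,103.6)),(p,FR,(358,205.7)),(p,FL,(249.4,218.9)),(p,K,(274,165)),
(q,FR,(308.4,193)),(q,FL,(409.6,205.9)),(q,BL_,(406.4,303.6)),(q,BR_,(284.4,285)),(q,K,(380.4,228.9))]
def W(v,l):
    c,s=np.cos(v[2]),np.sin(v[2]);return np.array([v[0]+c*l[0]-s*l[1],v[1]+s*l[0]+c*l[1],l[2]])
f=lambda v:np.concatenate([proj(a,W(v,l))-np.array(u) for a,l,u in obs])
s=least_squares(f,[.6,.06,-.08],loss='soft_l1',x_scale=[.01,.01,.01]);v=s.x
print(v,np.degrees(v[2]));print(f(v).reshape(-1,2).round(1).tolist())
print('K',W(v,K),'B',W(v,B))
for a,u in [(p,(335.6,188.6)),(q,(325.4,203.9))]:
  for z in (.1,.105,.11): print(z,ray(a,u,z))
for a,u in [(p,(274,165)),(q,(380.4,228.9))]: print(ray(a,u,.126))
for b in [(178.9,260),(191.6,202.3),(454,220.7)]: print(ray(p,b,.04))
E
```

```text
[0.60281111 0.05876684 0.09744372] 5.583113826913909
[[-1.9, -1.8], [0.6, -2.2], [1.8, 4.9], [-1.6, 4.0], [-0.9, 0.3], [-1.7, -3.7], [1.3, -2.9], [0.8, 1.1], [-2.7, 0.6], [-1.2, 0.3]]
K [0.58253134 0.11204658 0.126     ] B [ 0.53048734 -0.02366054  0.105     ]
0.1 [ 0.53422478 -0.02502093  0.1       ]
0.105 [ 0.53310319 -0.0248206   0.105     ]
0.11 [ 0.53198159 -0.02462027  0.11      ]
0.1 [ 0.52535972 -0.02107584  0.1       ]
0.105 [ 0.52931435 -0.02006623  0.105     ]
0.11 [ 0.53326898 -0.01905663  0.11      ]
[0.58318392 0.10999425 0.126     ]
[0.58114968 0.11434934 0.126     ]
[0.38571904 0.3330372  0.04      ]
[0.51937481 0.3090938  0.04      ]
[ 0.46773559 -0.30065867  0.04      ]
```

Emit:
{"api": "apply_moves", "payload": {
  "xyz": [
    [0,0.0275,0.0295],
    [0,0.0275,0.0295],
    [0,0.0275,0.0295],
    [0,0.0275,0.0295],
    [0,0.0275,0.0295],
    [0,0.0275,0.0295],
    [0,0.0275,0.0295],
    [0,0.0275,0.0295],
    [0,0.0275,0.0295],
    [0,0.0275,0.0295],
    [0,0.0275,0.0295],
    [0,0.0275,0.0295]
  ],
  "twist": [0,0,0,0,0,0,0,0,0,0,0,0],
  "claw": [1,1,1,1,1,1,1,1,1,1,1,1]
}}

```text
time_s: 2.45
tcp_pos: [0.4359, -0.1589, 0.2371]
ee_rot: [[0.005, -0.304, 0.953], [-0.003, 0.953, 0.304], [-1.0, -0.005, 0.004]]
wrist_force: [0.5, 0.3, -0.4]
gripper_width: 0.997
```

Emit:
{"api": "apply_moves", "payload": {
  "xyz": [
    [0,0.0305,0.032],
    [0,0.0305,0.032],
    [0,0.0305,0.032],
    [0,0.0305,0.032],
    [0,0.0305,0.032],
    [0,0.0305,0.032],
    [0,0.0305,0.032],
    [0,0,0]
  ],
  "twist": [0,0,0,0,0,0,0,0],
  "claw": [1,1,1,1,1,1,1,1]
}}

```text
time_s: 3.25
tcp_pos: [0.5906, 0.1296, 0.2393]
ee_rot: [[0.012, -0.31, 0.951], [-0.002, 0.951, 0.31], [-1.0, -0.006, 0.011]]
wrist_force: [-1.1, -0.8, 0.6]
gripper_width: 0.999
```

```bash
python3 - <<'E'
from h import *
s=r.sense();print({k:np.round(v,4).tolist() for k,v in s.items()})
p=imaging.capture('wrist');save(p,'w1')
print('predicted knob',proj(p,(.5825,.112,.126)),'btn',proj(p,(.5305,-.0237,.105)))
for q in ['knob_top','knob','read_button_top','read_button','spectrometer']:
    for d in imaging.regions_of(q,p)[:2]: print(q,round(d['p'],2),np.round(d['centre'],1),d['mask'].sum())
E
```

```text
{'time_s': 3.25, 'joints': [27.9173, 19.6303, -2.9777, 0.4768, -66.8366, -100.0241], 'joint_velocities': [-1.3118, -1.9482, -2.856, -0.2863, -2.0686, 0.4486], 'effort': [0.7502, -36.1225, 19.4298, 4.2629, 0.0726, -0.1233], 'tcp_pos': [0.5906, 0.1296, 0.2393], 'ee_rot': [[0.0122, -0.3103, 0.9506], [-0.0022, 0.9506, 0.3103], [-0.9999, -0.0059, 0.0109]], 'wrist_force': [-1.0511, -0.779, 0.6192], 'moment': [-0.0606, 0.1323, 0.0172], 'gripper_width': 0.9992}
predicted knob [302.66741881 190.21798129] btn [175.69917086  84.24818887]
knob_top 0.69 [253.5 144.4] 51574
knob 0.64 [301.5 188.7] 1668
read_button_top 0.72 [175.8  84.8] 903
read_button 0.58 [174.2  84.6] 942
spectrometer 0.79 [254.8 147.4] 51229
```

View pics/w1.png

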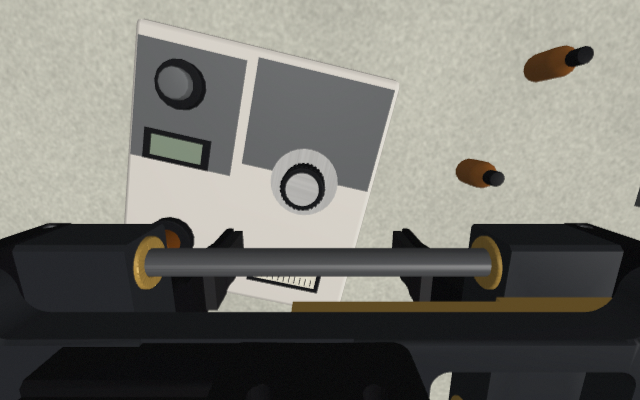

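```bash
python3 - <<'E'
from h import *
p=imaging.capture('wrist')
g=cv2.cvtColor(p['pixels'],cv2.COLOR_RGB2GRAY)
sub=g[155:220,270:340]
m=((sub>110)).astype(np.uint8)
n,l,st,c=cv2.connectedComponentsWithStats(m)
for i in range(1,n):
    if st[i,4]>100: print(st[i],c[i]+[270,155])
cv2.imwrite('pics/wk.png',cv2.resize(sub,None,fx=8,fy=8,interpolation=cv2.INTER_CUBIC))
for u in [(302,186),(302.5,187)]: print(ray(p,u,.126))
print(r.sense()['tcp_pos'])
print('btn',ray(p,(176,82),.105),ray(p,(176,82),.11))
E
```

```text
[   0    0   70   65 2517] [303.87524831 188.44537147]
[ 21  23  33  32 840] [306.67738095 193.43452381]
[0.57656858 0.10486404 0.126     ]
[0.57730443 0.10555942 0.126     ]
[0.58813198 0.1241152  0.24079256]
btn [ 0.52509879 -0.02963706  0.105     ] [ 0.52507383 -0.02726925  0.11      ]
```

View pics/wk.png

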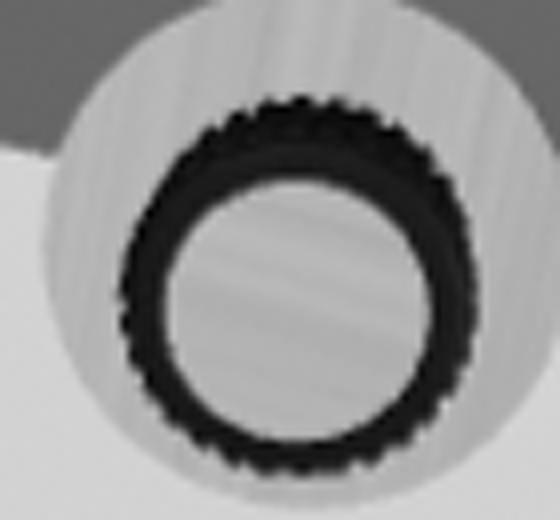

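```bash
python3 - <<'E'
from h import *
for k in range(2):
    p=imaging.capture('wrist');s=r.sense()
    g=cv2.cvtColor(p['pixels'],cv2.COLOR_RGB2GRAY)
    m=(g[170:225,280:335]>110).astype(np.uint8)
    n,l,st,c=cv2.connectedComponentsWithStats(m)
    for i in range(1,n):
        if 500<st[i,4]<1000: 
            u=c[i]+[280,170];X=ray(p,u,.126);print(u,X)
            R=s['ee_rot'];print(s['tcp_pos'],np.round(R,4).tolist(),np.array(R).T@(X-s['tcp_pos']))
d=imaging.regions_of('read_button_top',p)
for e in d[:2]: print(e['p'],e['centre'],ray(p,e['centre'],.107))
E
```

```text
[306.68502994 193.32694611] [0.58183898 0.11088805 0.126     ]
[0.58823575 0.12420065 0.24084212] [[0.0119, -0.305, 0.9523], [-0.0023, 0.9523, 0.305], [-0.9999, -0.0058, 0.0107]] [ 0.11478802 -0.01005588 -0.01137738]
[306.57913669 193.16067146] [0.58183094 0.1108537  0.126     ]
[0.58830614 0.12435233 0.24078996] [[0.0119, -0.3051, 0.9522], [-0.0023, 0.9523, 0.3052], [-0.9999, -0.0058, 0.0107]] [ 0.11473513 -0.0102107  -0.01150946]
0.61 [183.1, 89.7] [ 0.52969757 -0.02134489  0.107     ]
```

Emit:
{"api": "apply_moves", "payload": {
  "xyz": [
    [0.02,-0.0095,-0.0115],
    [0.02,0,0],
    [0.02,0,0],
    [0,0,0],
    [0,0,0]
  ],
  "twist": [0,0,0,0,0],
  "claw": [1,1,1,1,1]
}}

```text
time_s: 4.25
tcp_pos: [0.5815, 0.1095, 0.1819]
ee_rot: [[0.017, -0.303, 0.953], [-0.001, 0.953, 0.303], [-1.0, -0.006, 0.016]]
wrist_force: [-0.3, 0.3, -0.1]
gripper_width: 0.999
```

```bash
python3 - <<'E'
from h import *
p=imaging.capture('wrist');s=r.sense();save(p,'w2')
R=np.array(s['ee_rot']);t=np.array(s['tcp_pos']);print(t,R.round(4).tolist(),s['moment'],s['wrist_force'])
print(R.T@(np.array([.582,.1113,.109])-t)); print(proj(p,(.582,.1113,.126)))
E
```

```text
[0.58132429 0.10955798 0.18174749] [[0.0165, -0.3028, 0.9529], [-0.0005, 0.953, 0.3028], [-0.9999, -0.0055, 0.0156]] [ 0.00595546  0.05652236 -0.02566441] [-0.31730446 -0.23751127  0.54647173]
[7.27478342e-02 1.85448140e-03 3.73644431e-05]
[320.56945554 225.5315541 ]
```

View pics/w2.png

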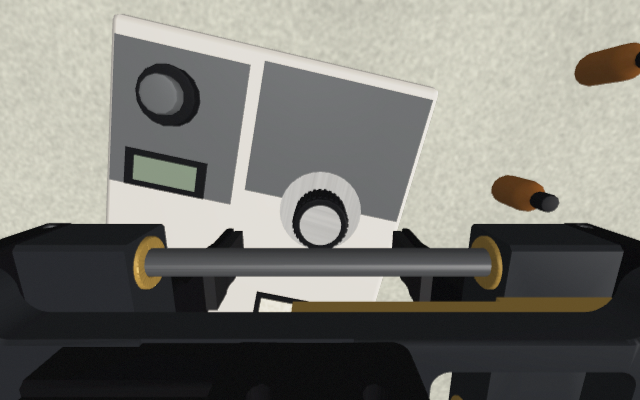

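Emit:
{"api": "apply_moves", "payload": {
  "xyz": [
    [0.018,0.002,0],
    [0.018,0,0],
    [0.018,0,0],
    [0.018,0,0],
    [0,0,0],
    [0,0,0]
  ],
  "twist": [0,0,0,0,0,0],
  "claw": [1,1,1,1,1,1]
}}

```text
time_s: 4.9
tcp_pos: [0.5879, 0.1136, 0.1169]
ee_rot: [[0.032, -0.304, 0.952], [0.005, 0.953, 0.304], [-0.999, -0.005, 0.032]]
wrist_force: [0.1, 0.7, 0.2]
gripper_width: 1.001
```

```bash
cat >> h.py <<'E'
T=np.array([.582,.1113,.110])
def st():
    s=r.sense();R=np.array(s['ee_rot']);t=np.array(s['tcp_pos'])
    yaw=np.degrees(np.arctan2(R[1,1],R[0,1]))
    print('t',round(s['time_s'],2),'pos',t.round(4),'yaw %.2f'%yaw,'err tool mm',(R.T@(T-t)*1e3).round(1),'F',np.round(s['wrist_force'],1),'M',np.round(s['moment'],3),'Mx_tool %.3f'%(R[:,0]@np.array(s['moment'])),'w',round(s['gripper_width'],3),'j6 %.1f'%s['joints'][5],'tilt',R[:2,0].round(3),'vel6 %.1f'%s['joint_velocities'][5])
if __name__=='__main__': st()
E
python3 h.py
```

```text
t 4.9 pos [0.5879 0.1136 0.1169] yaw 107.70 err tool mm [ 6.7 -0.4 -6.5] F [0.1 0.7 0.2] M [-0.01   0.041  0.025] Mx_tool -0.025 w 1.001 j6 -99.5 tilt [0.032 0.005] vel6 0.0
```

Emit:
{"api": "apply_moves", "payload": {
  "xyz": [
    [0.006,0,-0.0065],
    [0,0,0],
    [0,0,0]
  ],
  "twist": [0,0,0],
  "claw": [1,1,1]
}}

```text
time_s: 5.2
tcp_pos: [0.583, 0.1122, 0.1136]
ee_rot: [[0.038, -0.304, 0.952], [0.007, 0.953, 0.304], [-0.999, -0.005, 0.038]]
wrist_force: [-0.0, -0.4, 0.4]
gripper_width: 1.0
```

```bash
python3 h.py
```

```text
t 5.2 pos [0.583  0.1122 0.1136] yaw 107.73 err tool mm [ 3.6 -0.5 -1.4] F [-0.  -0.4  0.4] M [-0.047  0.067  0.046] Mx_tool -0.047 w 1.0 j6 -99.6 tilt [0.038 0.007] vel6 0.1
```

Emit:
{"api": "apply_moves", "payload": {
  "xyz": [
    [0.002,0,-0.001],
    [0,0,0],
    [0,0,0],
    [0,0,0]
  ],
  "twist": [0,0,0,0],
  "claw": [1,1,1,1]
}}

```text
time_s: 5.6
tcp_pos: [0.5826, 0.1121, 0.1127]
ee_rot: [[0.04, -0.305, 0.952], [0.008, 0.952, 0.305], [-0.999, -0.005, 0.04]]
wrist_force: [0.2, 0.2, 0.3]
gripper_width: 0.999
```

```bash
python3 h.py; python3 - <<'E'
from h import *
print(np.round(r.sense()['joints'],3))
E
```

```text
t 5.6 pos [0.5826 0.1121 0.1127] yaw 107.74 err tool mm [ 2.7 -0.6 -0.9] F [0.2 0.2 0.3] M [-0.001  0.069  0.003] Mx_tool -0.002 w 0.999 j6 -99.6 tilt [0.04  0.008] vel6 0.0
[ 26.834  24.529 -15.515   0.843 -47.712 -99.643]
```

Emit:
{"api": "apply_moves", "payload": {
  "xyz": [
    [0.003,-0.0005,-0.002],
    [0,0,0],
    [0,0,0],
    [0,0,0],
    [0,0,0],
    [0,0,0]
  ],
  "twist": [0,0,0,0,0,0],
  "claw": [1,1,0,0,0,0]
}}

```text
time_s: 6.2
tcp_pos: [0.5808, 0.1109, 0.1091]
ee_rot: [[0.04, -0.305, 0.952], [0.008, 0.952, 0.305], [-0.999, -0.005, 0.04]]
wrist_force: [0.1, -0.3, 0.4]
gripper_width: 0.722
```

```bash
python3 h.py
```

```text
t 6.2 pos [0.5808 0.1109 0.1091] yaw 107.74 err tool mm [-0.8  0.   1.3] F [ 0.1 -0.3  0.4] M [-0.001  0.045  0.028] Mx_tool -0.028 w 0.722 j6 -99.6 tilt [0.04  0.008] vel6 -0.0
```

Emit:
{"api": "apply_moves", "payload": {
  "xyz": [
    [0,0,0.001],
    [0,0,0],
    [0,0,0],
    [0,0,0],
    [0,0,0],
    [0,0,0]
  ],
  "twist": [0,0,0,0,0,0],
  "claw": [0,0,0,0,0,0]
}}

```text
time_s: 6.8
tcp_pos: [0.582, 0.1112, 0.1093]
ee_rot: [[0.04, -0.305, 0.952], [0.008, 0.952, 0.305], [-0.999, -0.005, 0.04]]
wrist_force: [0.3, -0.2, 0.3]
gripper_width: 0.453
```

```bash
python3 h.py
```

```text
t 6.8 pos [0.582  0.1112 0.1093] yaw 107.73 err tool mm [-0.7  0.1  0.1] F [ 0.3 -0.2  0.3] M [-0.013  0.066  0.031] Mx_tool -0.031 w 0.453 j6 -99.6 tilt [0.04  0.008] vel6 -0.0
```

Emit:
{"api": "apply_moves", "payload": {
  "xyz": [
    [0,0,0],
    [0,0,0],
    [0,0,0]
  ],
  "twist": [0,-2,0],
  "claw": [0,0,0]
}}

```text
time_s: 7.1
tcp_pos: [0.5819, 0.1111, 0.1093]
ee_rot: [[0.04, -0.338, 0.94], [0.008, 0.941, 0.338], [-0.999, -0.006, 0.04]]
wrist_force: [-0.4, -0.1, -0.6]
gripper_width: 0.455
```

```bash
python3 h.py
```

```text
t 7.1 pos [0.5819 0.1111 0.1093] yaw 109.73 err tool mm [-0.7  0.1  0.1] F [-0.4 -0.1 -0.6] M [-0.001  0.082 -0.162] Mx_tool 0.163 w 0.455 j6 -97.6 tilt [0.04  0.008] vel6 -1.0
```

Emit:
{"api": "apply_moves", "payload": {
  "xyz": [
    [0,0,0],
    [0,0,0],
    [0,0,0],
    [0,0,0],
    [0,0,0]
  ],
  "twist": [-4,-4,-4,-4,0],
  "claw": [0,0,0,0,0]
}}

```text
time_s: 7.6
tcp_pos: [0.5819, 0.1111, 0.1093]
ee_rot: [[0.04, -0.588, 0.808], [0.009, 0.809, 0.588], [-0.999, -0.016, 0.037]]
wrist_force: [1.7, -1.1, -0.0]
gripper_width: 0.454
```

```bash
python3 h.py
```

```text
t 7.6 pos [0.5819 0.1111 0.1093] yaw 125.99 err tool mm [-0.7  0.1  0.2] F [ 1.7 -1.1 -0. ] M [ 0.192  0.174 -0.112] Mx_tool 0.121 w 0.454 j6 -81.3 tilt [0.04  0.009] vel6 -1.7
```

Emit:
{"api": "apply_moves", "payload": {
  "xyz": [
    [0,0,0],
    [0,0,0]
  ],
  "twist": [-4,0],
  "claw": [0,0]
}}

```text
time_s: 7.8
tcp_pos: [0.582, 0.1111, 0.1093]
ee_rot: [[0.04, -0.64, 0.767], [0.009, 0.768, 0.641], [-0.999, -0.018, 0.037]]
wrist_force: [1.1, -0.3, 0.1]
gripper_width: 0.449
```

```bash
python3 h.py
```

```text
t 7.8 pos [0.582  0.1111 0.1093] yaw 129.83 err tool mm [-0.7  0.1  0.2] F [ 1.1 -0.3  0.1] M [ 0.218  0.193 -0.041] Mx_tool 0.051 w 0.449 j6 -77.4 tilt [0.04  0.009] vel6 -2.7
```

Emit:
{"api": "apply_moves", "payload": {
  "xyz": [
    [0,0,0],
    [0,0,0]
  ],
  "twist": [-4,0],
  "claw": [0,0]
}}

```text
time_s: 8.0
tcp_pos: [0.5819, 0.1111, 0.1093]
ee_rot: [[0.04, -0.69, 0.723], [0.009, 0.724, 0.69], [-0.999, -0.021, 0.035]]
wrist_force: [-0.0, -0.5, 0.6]
gripper_width: 0.453
```

```bash
python3 h.py
```

```text
t 8.0 pos [0.5819 0.1111 0.1093] yaw 133.64 err tool mm [-0.7  0.1  0.2] F [-0.  -0.5  0.6] M [0.268 0.287 0.053] Mx_tool -0.040 w 0.453 j6 -73.6 tilt [0.04  0.009] vel6 -2.9
```

Emit:
{"api": "apply_moves", "payload": {
  "xyz": [
    [0,0,0],
    [0,0,0]
  ],
  "twist": [-4,0],
  "claw": [0,0]
}}

```text
time_s: 8.2
tcp_pos: [0.5819, 0.1111, 0.1093]
ee_rot: [[0.04, -0.736, 0.676], [0.009, 0.677, 0.736], [-0.999, -0.023, 0.034]]
wrist_force: [-0.2, -1.4, 0.5]
gripper_width: 0.452
```

```bash
python3 h.py
```

```text
t 8.2 pos [0.5819 0.1111 0.1093] yaw 137.41 err tool mm [-0.7  0.1  0.2] F [-0.2 -1.4  0.5] M [0.297 0.245 0.098] Mx_tool -0.083 w 0.452 j6 -69.8 tilt [0.04  0.009] vel6 -2.9
```

Emit:
{"api": "apply_moves", "payload": {
  "xyz": [
    [0,0,0],
    [0,0,0]
  ],
  "twist": [-4,0],
  "claw": [0,0]
}}

```text
time_s: 8.4
tcp_pos: [0.5819, 0.111, 0.1093]
ee_rot: [[0.039, -0.778, 0.627], [0.01, 0.628, 0.778], [-0.999, -0.025, 0.032]]
wrist_force: [0.5, -0.5, 0.3]
gripper_width: 0.452
```

```bash
python3 h.py
```

```text
t 8.4 pos [0.5819 0.111  0.1093] yaw 141.07 err tool mm [-0.7  0.1  0.3] F [ 0.5 -0.5  0.3] M [ 0.296  0.331 -0.05 ] Mx_tool 0.065 w 0.452 j6 -66.1 tilt [0.039 0.01 ] vel6 -3.3
```

Emit:
{"api": "apply_moves", "payload": {
  "xyz": [
    [0,0,0],
    [0,0,0]
  ],
  "twist": [-4,0],
  "claw": [0,0]
}}

```text
time_s: 8.6
tcp_pos: [0.5819, 0.111, 0.1093]
ee_rot: [[0.039, -0.815, 0.578], [0.01, 0.579, 0.816], [-0.999, -0.026, 0.031]]
wrist_force: [0.8, -0.0, 0.7]
gripper_width: 0.457
```

```bash
python3 h.py
```

```text
t 8.6 pos [0.5819 0.111  0.1093] yaw 144.64 err tool mm [-0.7  0.1  0.3] F [ 0.8 -0.   0.7] M [ 0.265  0.352 -0.189] Mx_tool 0.202 w 0.457 j6 -62.5 tilt [0.039 0.01 ] vel6 -3.7
```

Emit:
{"api": "apply_moves", "payload": {
  "xyz": [
    [0,0,0],
    [0,0,0]
  ],
  "twist": [-3,0],
  "claw": [0,0]
}}

```text
time_s: 8.8
tcp_pos: [0.582, 0.111, 0.1093]
ee_rot: [[0.039, -0.84, 0.541], [0.01, 0.541, 0.841], [-0.999, -0.028, 0.03]]
wrist_force: [1.3, -1.3, 1.0]
gripper_width: 0.452
```

```bash
python3 h.py
```

```text
t 8.8 pos [0.582  0.111  0.1093] yaw 147.22 err tool mm [-0.7  0.1  0.3] F [ 1.3 -1.3  1. ] M [ 0.294  0.359 -0.073] Mx_tool 0.088 w 0.452 j6 -59.9 tilt [0.039 0.01 ] vel6 -3.1
```

Emit:
{"api": "apply_moves", "payload": {
  "xyz": [
    [0,0,0],
    [0,0,0]
  ],
  "twist": [-4,0],
  "claw": [0,0]
}}

```text
time_s: 9.0
tcp_pos: [0.5819, 0.111, 0.1093]
ee_rot: [[0.039, -0.874, 0.485], [0.01, 0.486, 0.874], [-0.999, -0.029, 0.028]]
wrist_force: [2.2, -0.9, -0.0]
gripper_width: 0.453
```

```bash
python3 h.py
```

```text
t 9.0 pos [0.5819 0.111  0.1093] yaw 150.92 err tool mm [-0.7  0.1  0.3] F [ 2.2 -0.9 -0. ] M [0.296 0.424 0.039] Mx_tool -0.023 w 0.453 j6 -56.2 tilt [0.039 0.01 ] vel6 -3.2
```

Emit:
{"api": "apply_moves", "payload": {
  "xyz": [
    [0,0,0],
    [0,0,0]
  ],
  "twist": [-4,0],
  "claw": [0,0]
}}

```text
time_s: 9.2
tcp_pos: [0.582, 0.111, 0.1093]
ee_rot: [[0.039, -0.903, 0.427], [0.01, 0.428, 0.904], [-0.999, -0.031, 0.025]]
wrist_force: [0.7, -0.6, -0.7]
gripper_width: 0.451
```

```bash
python3 h.py
```

```text
t 9.2 pos [0.582  0.111  0.1093] yaw 154.66 err tool mm [-0.7  0.1  0.3] F [ 0.7 -0.6 -0.7] M [0.301 0.418 0.106] Mx_tool -0.090 w 0.451 j6 -52.5 tilt [0.039 0.01 ] vel6 -3.2
```

Emit:
{"api": "apply_moves", "payload": {
  "xyz": [
    [0,0,0],
    [0,0,0]
  ],
  "twist": [-4,0],
  "claw": [0,0]
}}

```text
time_s: 9.4
tcp_pos: [0.5819, 0.1109, 0.1093]
ee_rot: [[0.039, -0.929, 0.368], [0.009, 0.368, 0.93], [-0.999, -0.032, 0.023]]
wrist_force: [1.2, -1.1, -0.4]
gripper_width: 0.455
```

```bash
python3 h.py
```

```text
t 9.4 pos [0.5819 0.1109 0.1093] yaw 158.37 err tool mm [-0.7  0.   0.4] F [ 1.2 -1.1 -0.4] M [0.272 0.436 0.097] Mx_tool -0.083 w 0.455 j6 -48.8 tilt [0.039 0.009] vel6 -3.3
```

Emit:
{"api": "apply_moves", "payload": {
  "xyz": [
    [0,0,0],
    [0,0,0]
  ],
  "twist": [-4,0],
  "claw": [0,0]
}}

```text
time_s: 9.6
tcp_pos: [0.582, 0.1109, 0.1093]
ee_rot: [[0.038, -0.95, 0.309], [0.009, 0.309, 0.951], [-0.999, -0.034, 0.021]]
wrist_force: [1.1, -0.9, -0.1]
gripper_width: 0.452
```

```bash
python3 h.py
```

```text
t 9.6 pos [0.582  0.1109 0.1093] yaw 161.96 err tool mm [-0.7  0.1  0.4] F [ 1.1 -0.9 -0.1] M [ 0.299  0.484 -0.151] Mx_tool 0.167 w 0.452 j6 -45.2 tilt [0.038 0.009] vel6 -3.5
```

Emit:
{"api": "apply_moves", "payload": {
  "xyz": [
    [0,0,0],
    [0,0,0]
  ],
  "twist": [-2,0],
  "claw": [0,0]
}}

```text
time_s: 9.8
tcp_pos: [0.582, 0.1109, 0.1093]
ee_rot: [[0.038, -0.958, 0.284], [0.01, 0.285, 0.959], [-0.999, -0.034, 0.02]]
wrist_force: [1.9, -0.3, 1.5]
gripper_width: 0.452
```

```bash
python3 h.py
```

```text
t 9.8 pos [0.582  0.1109 0.1093] yaw 163.46 err tool mm [-0.7  0.1  0.4] F [ 1.9 -0.3  1.5] M [ 0.32   0.485 -0.24 ] Mx_tool 0.257 w 0.452 j6 -43.7 tilt [0.038 0.01 ] vel6 -2.9
```

Emit:
{"api": "apply_moves", "payload": {
  "xyz": [
    [0,0,0],
    [0,0,0]
  ],
  "twist": [-2,0],
  "claw": [0,0]
}}

```text
time_s: 10.0
tcp_pos: [0.582, 0.1109, 0.1093]
ee_rot: [[0.038, -0.966, 0.257], [0.01, 0.258, 0.966], [-0.999, -0.034, 0.019]]
wrist_force: [1.3, 0.4, 0.2]
gripper_width: 0.453
```

```bash
python3 h.py
```

```text
t 10.0 pos [0.582  0.1109 0.1093] yaw 165.06 err tool mm [-0.7  0.1  0.4] F [1.3 0.4 0.2] M [ 0.356  0.469 -0.142] Mx_tool 0.161 w 0.453 j6 -42.0 tilt [0.038 0.01 ] vel6 -2.7
```

Emit:
{"api": "apply_moves", "payload": {
  "xyz": [
    [0,0,0],
    [0,0,0]
  ],
  "twist": [-2,0],
  "claw": [0,0]
}}

```text
time_s: 10.2
tcp_pos: [0.582, 0.1109, 0.1093]
ee_rot: [[0.038, -0.973, 0.228], [0.01, 0.229, 0.973], [-0.999, -0.035, 0.018]]
wrist_force: [1.7, 0.0, 0.5]
gripper_width: 0.451
```

```bash
python3 h.py
```

```text
t 10.2 pos [0.582  0.1109 0.1093] yaw 166.76 err tool mm [-0.7  0.1  0.4] F [1.7 0.  0.5] M [ 0.336  0.506 -0.186] Mx_tool 0.203 w 0.451 j6 -40.3 tilt [0.038 0.01 ] vel6 -2.3
```

Emit:
{"api": "apply_moves", "payload": {
  "xyz": [
    [0,0,0],
    [0,0,0]
  ],
  "twist": [-2,0],
  "claw": [0,0]
}}

```text
time_s: 10.4
tcp_pos: [0.582, 0.1108, 0.1092]
ee_rot: [[0.038, -0.979, 0.198], [0.01, 0.199, 0.98], [-0.999, -0.035, 0.017]]
wrist_force: [1.4, 0.4, 0.2]
gripper_width: 0.454
```

```bash
python3 h.py
```

```text
t 10.4 pos [0.582  0.1108 0.1092] yaw 168.53 err tool mm [-0.8  0.1  0.5] F [1.4 0.4 0.2] M [ 0.294  0.553 -0.128] Mx_tool 0.144 w 0.454 j6 -38.6 tilt [0.038 0.01 ] vel6 -2.0
```

Emit:
{"api": "apply_moves", "payload": {
  "xyz": [
    [0,0,0],
    [0,0,0]
  ],
  "twist": [-2,0],
  "claw": [0,0]
}}

```text
time_s: 10.6
tcp_pos: [0.5821, 0.1108, 0.1092]
ee_rot: [[0.038, -0.985, 0.167], [0.009, 0.167, 0.986], [-0.999, -0.036, 0.016]]
wrist_force: [1.2, -0.8, 0.4]
gripper_width: 0.451
```

```bash
python3 h.py
```

```text
t 10.6 pos [0.5821 0.1108 0.1092] yaw 170.35 err tool mm [-0.8  0.1  0.5] F [ 1.2 -0.8  0.4] M [ 0.191  0.438 -0.016] Mx_tool 0.028 w 0.451 j6 -36.8 tilt [0.038 0.009] vel6 -2.0
```

Emit:
{"api": "apply_moves", "payload": {
  "xyz": [
    [0,0,0],
    [0,0,0]
  ],
  "twist": [-4,0],
  "claw": [0,0]
}}

```text
time_s: 10.8
tcp_pos: [0.5821, 0.1108, 0.1092]
ee_rot: [[0.038, -0.994, 0.099], [0.009, 0.099, 0.995], [-0.999, -0.037, 0.013]]
wrist_force: [0.6, -0.8, -0.3]
gripper_width: 0.453
```

```bash
python3 h.py
```

```text
t 10.8 pos [0.5821 0.1108 0.1092] yaw 174.29 err tool mm [-0.8  0.1  0.5] F [ 0.6 -0.8 -0.3] M [0.171 0.325 0.067] Mx_tool -0.057 w 0.453 j6 -32.9 tilt [0.038 0.009] vel6 -2.5
```

Emit:
{"api": "apply_moves", "payload": {
  "xyz": [
    [0,0,0],
    [0,0,0]
  ],
  "twist": [-4,0],
  "claw": [0,0]
}}

```text
time_s: 11.0
tcp_pos: [0.5822, 0.1108, 0.1093]
ee_rot: [[0.038, -0.999, 0.032], [0.008, 0.032, 0.999], [-0.999, -0.038, 0.009]]
wrist_force: [1.9, -0.9, 0.4]
gripper_width: 0.455
```

```bash
python3 h.py
```

```text
t 11.0 pos [0.5822 0.1108 0.1093] yaw 178.17 err tool mm [-0.7  0.2  0.5] F [ 1.9 -0.9  0.4] M [0.055 0.421 0.146] Mx_tool -0.140 w 0.455 j6 -29.0 tilt [0.038 0.008] vel6 -2.6
```

Emit:
{"api": "apply_moves", "payload": {
  "xyz": [
    [0,0,0],
    [0,0,0]
  ],
  "twist": [-4,0],
  "claw": [0,0]
}}

```text
time_s: 11.2
tcp_pos: [0.5822, 0.1107, 0.1093]
ee_rot: [[0.038, -0.999, -0.033], [0.008, -0.033, 0.999], [-0.999, -0.039, 0.007]]
wrist_force: [0.7, -0.4, 0.7]
gripper_width: 0.45
```

```bash
python3 h.py
```

```text
t 11.2 pos [0.5822 0.1107 0.1093] yaw -178.12 err tool mm [-0.7  0.2  0.6] F [ 0.7 -0.4  0.7] M [ 0.08   0.401 -0.13 ] Mx_tool 0.136 w 0.45 j6 -25.3 tilt [0.038 0.008] vel6 -3.1
```

Emit:
{"api": "apply_moves", "payload": {
  "xyz": [
    [0,0,0],
    [0,0,0]
  ],
  "twist": [-2,0],
  "claw": [0,0]
}}

```text
time_s: 11.4
tcp_pos: [0.5822, 0.1107, 0.1093]
ee_rot: [[0.038, -0.997, -0.06], [0.008, -0.06, 0.998], [-0.999, -0.039, 0.006]]
wrist_force: [1.6, 0.6, -0.1]
gripper_width: 0.452
```

```bash
python3 h.py
```

```text
t 11.4 pos [0.5822 0.1107 0.1093] yaw -176.55 err tool mm [-0.7  0.2  0.6] F [ 1.6  0.6 -0.1] M [ 0.035  0.338 -0.231] Mx_tool 0.235 w 0.452 j6 -23.8 tilt [0.038 0.008] vel6 -2.6
```

Emit:
{"api": "apply_moves", "payload": {
  "xyz": [
    [0,0,0],
    [0,0,0]
  ],
  "twist": [-2,0],
  "claw": [0,0]
}}

```text
time_s: 11.6
tcp_pos: [0.5822, 0.1107, 0.1093]
ee_rot: [[0.038, -0.995, -0.089], [0.008, -0.088, 0.996], [-0.999, -0.039, 0.005]]
wrist_force: [2.2, -0.0, 0.1]
gripper_width: 0.452
```

```bash
python3 h.py
```

```text
t 11.6 pos [0.5822 0.1107 0.1093] yaw -174.93 err tool mm [-0.7  0.1  0.6] F [ 2.2 -0.   0.1] M [ 0.063  0.414 -0.195] Mx_tool 0.201 w 0.452 j6 -22.1 tilt [0.038 0.008] vel6 -2.5
```

Emit:
{"api": "apply_moves", "payload": {
  "xyz": [
    [0,0,0],
    [0,0,0]
  ],
  "twist": [-2,0],
  "claw": [0,0]
}}

```text
time_s: 11.8
tcp_pos: [0.5822, 0.1107, 0.1093]
ee_rot: [[0.038, -0.992, -0.118], [0.009, -0.118, 0.993], [-0.999, -0.039, 0.004]]
wrist_force: [1.5, -0.5, -0.9]
gripper_width: 0.454
```

```bash
python3 h.py
```

```text
t 11.8 pos [0.5822 0.1107 0.1093] yaw -173.22 err tool mm [-0.7  0.1  0.6] F [ 1.5 -0.5 -0.9] M [ 0.08   0.396 -0.152] Mx_tool 0.158 w 0.454 j6 -20.4 tilt [0.038 0.009] vel6 -2.1
```

Emit:
{"api": "apply_moves", "payload": {
  "xyz": [
    [0,0,0],
    [0,0,0]
  ],
  "twist": [-2,0],
  "claw": [0,0]
}}

```text
time_s: 12.0
tcp_pos: [0.5823, 0.1107, 0.1093]
ee_rot: [[0.038, -0.988, -0.149], [0.008, -0.149, 0.989], [-0.999, -0.039, 0.003]]
wrist_force: [1.8, -0.8, -0.3]
gripper_width: 0.457
```

```bash
python3 h.py
```

```text
t 12.0 pos [0.5823 0.1107 0.1093] yaw -171.45 err tool mm [-0.8  0.1  0.6] F [ 1.8 -0.8 -0.3] M [ 0.042  0.364 -0.161] Mx_tool 0.165 w 0.457 j6 -18.6 tilt [0.038 0.008] vel6 -1.9
```

Emit:
{"api": "apply_moves", "payload": {
  "xyz": [
    [0,0,0],
    [0,0,0]
  ],
  "twist": [-2,0],
  "claw": [0,0]
}}

```text
time_s: 12.2
tcp_pos: [0.5823, 0.1107, 0.1092]
ee_rot: [[0.038, -0.983, -0.18], [0.008, -0.18, 0.984], [-0.999, -0.039, 0.001]]
wrist_force: [2.4, 0.3, -0.3]
gripper_width: 0.451
```

```bash
python3 h.py
```

```text
t 12.2 pos [0.5823 0.1107 0.1092] yaw -169.62 err tool mm [-0.8  0.2  0.7] F [ 2.4  0.3 -0.3] M [ 0.022  0.353 -0.028] Mx_tool 0.031 w 0.451 j6 -16.8 tilt [0.038 0.008] vel6 -1.8
```

Emit:
{"api": "apply_moves", "payload": {
  "xyz": [
    [0,0,0],
    [0,0,0]
  ],
  "twist": [-4,0],
  "claw": [0,0]
}}

```text
time_s: 12.4
tcp_pos: [0.5824, 0.1107, 0.1092]
ee_rot: [[0.039, -0.968, -0.247], [0.008, -0.247, 0.969], [-0.999, -0.039, -0.002]]
wrist_force: [1.7, -0.2, -0.3]
gripper_width: 0.455
```

```bash
python3 h.py
```

```text
t 12.4 pos [0.5824 0.1107 0.1092] yaw -165.69 err tool mm [-0.8  0.2  0.7] F [ 1.7 -0.2 -0.3] M [-0.095  0.29   0.072] Mx_tool -0.073 w 0.455 j6 -12.9 tilt [0.039 0.008] vel6 -2.6
```

Emit:
{"api": "apply_moves", "payload": {
  "xyz": [
    [0,0,0],
    [0,0,0]
  ],
  "twist": [-4,0],
  "claw": [0,0]
}}

```text
time_s: 12.6
tcp_pos: [0.5824, 0.1107, 0.1092]
ee_rot: [[0.039, -0.949, -0.312], [0.007, -0.312, 0.95], [-0.999, -0.039, -0.005]]
wrist_force: [1.4, 0.4, -0.9]
gripper_width: 0.452
```

```bash
python3 h.py
```

```text
t 12.6 pos [0.5824 0.1107 0.1092] yaw -161.80 err tool mm [-0.8  0.2  0.7] F [ 1.4  0.4 -0.9] M [-0.07   0.249  0.24 ] Mx_tool -0.241 w 0.452 j6 -9.1 tilt [0.039 0.007] vel6 -2.9
```

Emit:
{"api": "apply_moves", "payload": {
  "xyz": [
    [0,0,0],
    [0,0,0]
  ],
  "twist": [-3,0],
  "claw": [0,0]
}}

```text
time_s: 12.8
tcp_pos: [0.5825, 0.1107, 0.1092]
ee_rot: [[0.039, -0.933, -0.358], [0.007, -0.358, 0.934], [-0.999, -0.039, -0.007]]
wrist_force: [1.4, 0.0, 0.1]
gripper_width: 0.45
```

```bash
python3 h.py
```

```text
t 12.8 pos [0.5825 0.1107 0.1092] yaw -159.03 err tool mm [-0.8  0.2  0.7] F [1.4 0.  0.1] M [-0.086  0.242  0.058] Mx_tool -0.059 w 0.45 j6 -6.3 tilt [0.039 0.007] vel6 -2.6
```

Emit:
{"api": "apply_moves", "payload": {
  "xyz": [
    [0,0,0],
    [0,0,0]
  ],
  "twist": [-2,0],
  "claw": [0,0]
}}

```text
time_s: 13.0
tcp_pos: [0.5825, 0.1107, 0.1092]
ee_rot: [[0.039, -0.922, -0.384], [0.007, -0.385, 0.923], [-0.999, -0.039, -0.009]]
wrist_force: [1.8, -1.5, 0.2]
gripper_width: 0.451
```

```bash
python3 h.py
```

```text
t 13.0 pos [0.5825 0.1107 0.1092] yaw -157.37 err tool mm [-0.8  0.2  0.7] F [ 1.8 -1.5  0.2] M [-0.12   0.229 -0.059] Mx_tool 0.056 w 0.451 j6 -4.7 tilt [0.039 0.007] vel6 -2.4
```

Emit:
{"api": "apply_moves", "payload": {
  "xyz": [
    [0,0,0],
    [0,0,0]
  ],
  "twist": [-2,0],
  "claw": [0,0]
}}

```text
time_s: 13.2
tcp_pos: [0.5825, 0.1107, 0.1093]
ee_rot: [[0.039, -0.911, -0.411], [0.007, -0.411, 0.912], [-0.999, -0.039, -0.009]]
wrist_force: [1.4, 0.4, 0.3]
gripper_width: 0.454
```

```bash
python3 h.py
```

```text
t 13.2 pos [0.5825 0.1107 0.1093] yaw -155.71 err tool mm [-0.8  0.2  0.7] F [1.4 0.4 0.3] M [-0.113  0.265 -0.128] Mx_tool 0.126 w 0.454 j6 -3.0 tilt [0.039 0.007] vel6 -2.3
```

Emit:
{"api": "apply_moves", "payload": {
  "xyz": [
    [0,0,0],
    [0,0,0]
  ],
  "twist": [-2,0],
  "claw": [0,0]
}}

```text
time_s: 13.4
tcp_pos: [0.5825, 0.1107, 0.1093]
ee_rot: [[0.039, -0.898, -0.437], [0.008, -0.437, 0.899], [-0.999, -0.039, -0.01]]
wrist_force: [1.4, -0.9, 0.4]
gripper_width: 0.454
```

```bash
python3 h.py
```

```text
t 13.4 pos [0.5825 0.1107 0.1093] yaw -154.05 err tool mm [-0.8  0.2  0.8] F [ 1.4 -0.9  0.4] M [-0.065  0.234 -0.273] Mx_tool 0.272 w 0.454 j6 -1.3 tilt [0.039 0.008] vel6 -2.2
```

Emit:
{"api": "apply_moves", "payload": {
  "xyz": [
    [0,0,0],
    [0,0,0]
  ],
  "twist": [-1.5,0],
  "claw": [0,0]
}}

```text
time_s: 13.6
tcp_pos: [0.5825, 0.1107, 0.1092]
ee_rot: [[0.039, -0.888, -0.458], [0.008, -0.459, 0.889], [-0.999, -0.038, -0.011]]
wrist_force: [1.7, -0.8, -0.2]
gripper_width: 0.458
```

```bash
python3 h.py
```

```text
t 13.6 pos [0.5825 0.1107 0.1092] yaw -152.69 err tool mm [-0.8  0.2  0.8] F [ 1.7 -0.8 -0.2] M [-0.147  0.238 -0.25 ] Mx_tool 0.246 w 0.458 j6 0.1 tilt [0.039 0.008] vel6 -1.3
```

Emit:
{"api": "apply_moves", "payload": {
  "xyz": [
    [0,0,0],
    [0,0,0]
  ],
  "twist": [-1.5,0],
  "claw": [0,0]
}}

```text
time_s: 13.8
tcp_pos: [0.5826, 0.1107, 0.1092]
ee_rot: [[0.039, -0.875, -0.482], [0.008, -0.482, 0.876], [-0.999, -0.038, -0.012]]
wrist_force: [1.8, -0.5, 0.2]
gripper_width: 0.458
```

```bash
python3 h.py
```

```text
t 13.8 pos [0.5826 0.1107 0.1092] yaw -151.15 err tool mm [-0.8  0.2  0.8] F [ 1.8 -0.5  0.2] M [-0.134  0.264 -0.289] Mx_tool 0.285 w 0.458 j6 1.6 tilt [0.039 0.008] vel6 -0.8
```

Emit:
{"api": "apply_moves", "payload": {
  "xyz": [
    [0,0,0],
    [0,0,0]
  ],
  "twist": [-1.5,0],
  "claw": [0,0]
}}

```text
time_s: 14.0
tcp_pos: [0.5826, 0.1107, 0.1092]
ee_rot: [[0.039, -0.862, -0.506], [0.008, -0.506, 0.863], [-0.999, -0.038, -0.013]]
wrist_force: [2.2, -0.1, -0.8]
gripper_width: 0.45
```

```bash
python3 h.py
```

```text
t 14.0 pos [0.5826 0.1107 0.1092] yaw -149.60 err tool mm [-0.8  0.2  0.8] F [ 2.2 -0.1 -0.8] M [-0.083  0.204 -0.441] Mx_tool 0.439 w 0.45 j6 3.2 tilt [0.039 0.008] vel6 -0.6
```

```bash
python3 - <<'E'
from h import *
for i in range(4):
    imaging.capture('wrist'); st()
E
```

```text
t 14.05 pos [0.5826 0.1107 0.1092] yaw -149.63 err tool mm [-0.8  0.2  0.8] F [ 1.5 -0.2  0. ] M [-0.039  0.278 -0.433] Mx_tool 0.433 w 0.456 j6 3.1 tilt [0.039 0.008] vel6 -0.4
t 14.1 pos [0.5826 0.1107 0.1092] yaw -149.63 err tool mm [-0.8  0.2  0.8] F [ 1.8 -0.7 -0.2] M [-0.095  0.186 -0.47 ] Mx_tool 0.467 w 0.457 j6 3.1 tilt [0.039 0.008] vel6 -0.0
t 14.15 pos [0.5825 0.1107 0.1092] yaw -149.63 err tool mm [-0.8  0.1  0.8] F [ 0.8 -0.5  0.3] M [-0.021  0.23  -0.386] Mx_tool 0.387 w 0.449 j6 3.1 tilt [0.039 0.008] vel6 0.1
t 14.2 pos [0.5826 0.1108 0.1092] yaw -149.62 err tool mm [-0.8  0.2  0.7] F [ 2.7 -0.5 -0.1] M [-0.09   0.294 -0.418] Mx_tool 0.417 w 0.451 j6 3.1 tilt [0.039 0.008] vel6 0.1
```

Emit:
{"api": "apply_moves", "payload": {
  "xyz": [
    [0,0,0],
    [0,0,0],
    [0,0,0]
  ],
  "twist": [4,4,0],
  "claw": [0,0,0]
}}

```text
time_s: 14.5
tcp_pos: [0.5825, 0.1107, 0.1092]
ee_rot: [[0.039, -0.925, -0.379], [0.007, -0.379, 0.925], [-0.999, -0.039, -0.008]]
wrist_force: [1.6, -0.7, -0.6]
gripper_width: 0.452
```

```bash
python3 h.py
```

```text
t 14.5 pos [0.5825 0.1107 0.1092] yaw -157.71 err tool mm [-0.8  0.2  0.7] F [ 1.6 -0.7 -0.6] M [-0.119  0.241 -0.005] Mx_tool 0.003 w 0.452 j6 -5.0 tilt [0.039 0.007] vel6 1.6
```

Emit:
{"api": "apply_moves", "payload": {
  "xyz": [
    [0,0,0],
    [0,0,0]
  ],
  "twist": [4,0],
  "claw": [0,0]
}}

```text
time_s: 14.7
tcp_pos: [0.5825, 0.1107, 0.1093]
ee_rot: [[0.039, -0.947, -0.318], [0.006, -0.318, 0.948], [-0.999, -0.039, -0.006]]
wrist_force: [1.8, -0.1, 0.0]
gripper_width: 0.45
```

```bash
python3 h.py
```

```text
t 14.7 pos [0.5825 0.1107 0.1093] yaw -161.42 err tool mm [-0.8  0.2  0.8] F [ 1.8 -0.1  0. ] M [-0.203  0.196  0.156] Mx_tool -0.162 w 0.45 j6 -8.8 tilt [0.039 0.006] vel6 2.9
```

Emit:
{"api": "apply_moves", "payload": {
  "xyz": [
    [0,0,0],
    [0,0,0]
  ],
  "twist": [4,0],
  "claw": [0,0]
}}

```text
time_s: 14.9
tcp_pos: [0.5824, 0.1106, 0.1092]
ee_rot: [[0.039, -0.966, -0.257], [0.006, -0.257, 0.966], [-0.999, -0.039, -0.004]]
wrist_force: [2.1, -0.5, -1.2]
gripper_width: 0.454
```

```bash
python3 h.py
```

```text
t 14.9 pos [0.5824 0.1106 0.1092] yaw -165.09 err tool mm [-0.8  0.2  0.7] F [ 2.1 -0.5 -1.2] M [-0.121  0.234  0.108] Mx_tool -0.111 w 0.454 j6 -12.5 tilt [0.039 0.006] vel6 3.3
```

Emit:
{"api": "apply_moves", "payload": {
  "xyz": [
    [0,0,0],
    [0,0,0]
  ],
  "twist": [4,0],
  "claw": [0,0]
}}

```text
time_s: 15.1
tcp_pos: [0.5824, 0.1107, 0.1092]
ee_rot: [[0.039, -0.98, -0.194], [0.006, -0.194, 0.981], [-0.999, -0.039, -0.002]]
wrist_force: [2.0, 0.2, 0.4]
gripper_width: 0.455
```

```bash
python3 h.py
```

```text
t 15.1 pos [0.5824 0.1107 0.1092] yaw -168.80 err tool mm [-0.8  0.2  0.7] F [2.  0.2 0.4] M [-0.153  0.21   0.086] Mx_tool -0.091 w 0.455 j6 -16.2 tilt [0.039 0.006] vel6 3.4
```

Emit:
{"api": "apply_moves", "payload": {
  "xyz": [
    [0,0,0],
    [0,0,0]
  ],
  "twist": [4,0],
  "claw": [0,0]
}}

```text
time_s: 15.3
tcp_pos: [0.5824, 0.1107, 0.1092]
ee_rot: [[0.039, -0.991, -0.13], [0.006, -0.13, 0.992], [-0.999, -0.039, 0.001]]
wrist_force: [1.3, -1.7, -0.7]
gripper_width: 0.454
```

```bash
python3 h.py
```

```text
t 15.3 pos [0.5824 0.1107 0.1092] yaw -172.54 err tool mm [-0.8  0.2  0.7] F [ 1.3 -1.7 -0.7] M [-0.1    0.221 -0.14 ] Mx_tool 0.137 w 0.454 j6 -19.9 tilt [0.039 0.006] vel6 3.3
```

Emit:
{"api": "apply_moves", "payload": {
  "xyz": [
    [0,0,0],
    [0,0,0]
  ],
  "twist": [4,0],
  "claw": [0,0]
}}

```text
time_s: 15.5
tcp_pos: [0.5823, 0.1106, 0.1092]
ee_rot: [[0.039, -0.997, -0.065], [0.006, -0.064, 0.998], [-0.999, -0.039, 0.004]]
wrist_force: [1.3, -1.0, 0.0]
gripper_width: 0.451
```

```bash
python3 h.py
```

```text
t 15.5 pos [0.5823 0.1106 0.1092] yaw -176.31 err tool mm [-0.8  0.2  0.7] F [ 1.3 -1.   0. ] M [-0.054  0.238 -0.179] Mx_tool 0.178 w 0.451 j6 -23.7 tilt [0.039 0.006] vel6 3.3
```

Emit:
{"api": "apply_moves", "payload": {
  "xyz": [
    [0,0,0],
    [0,0,0]
  ],
  "twist": [4,0],
  "claw": [0,0]
}}

```text
time_s: 15.7
tcp_pos: [0.5823, 0.1107, 0.1092]
ee_rot: [[0.039, -0.999, -0.001], [0.006, -0.0, 1.0], [-0.999, -0.039, 0.006]]
wrist_force: [1.5, -0.5, 0.2]
gripper_width: 0.451
```

```bash
python3 h.py
```

```text
t 15.7 pos [0.5823 0.1107 0.1092] yaw -179.98 err tool mm [-0.8  0.2  0.6] F [ 1.5 -0.5  0.2] M [-0.018  0.233  0.009] Mx_tool -0.008 w 0.451 j6 -27.3 tilt [0.039 0.006] vel6 3.3
```

Emit:
{"api": "apply_moves", "payload": {
  "xyz": [
    [0,0,0],
    [0,0,0]
  ],
  "twist": [4,0],
  "claw": [0,0]
}}

```text
time_s: 15.9
tcp_pos: [0.5823, 0.1107, 0.1092]
ee_rot: [[0.039, -0.997, 0.061], [0.006, 0.061, 0.998], [-0.999, -0.038, 0.008]]
wrist_force: [1.3, -0.4, 0.4]
gripper_width: 0.451
```

```bash
python3 h.py
```

```text
t 15.9 pos [0.5823 0.1107 0.1092] yaw 176.48 err tool mm [-0.8  0.3  0.6] F [ 1.3 -0.4  0.4] M [-0.087  0.21   0.193] Mx_tool -0.195 w 0.451 j6 -30.9 tilt [0.039 0.006] vel6 3.8
```

Emit:
{"api": "apply_moves", "payload": {
  "xyz": [
    [0,0,0],
    [0,0,0]
  ],
  "twist": [4,0],
  "claw": [0,0]
}}

```text
time_s: 16.1
tcp_pos: [0.5822, 0.1107, 0.1093]
ee_rot: [[0.039, -0.992, 0.123], [0.006, 0.124, 0.992], [-0.999, -0.038, 0.01]]
wrist_force: [1.5, -0.2, -0.1]
gripper_width: 0.451
```

```bash
python3 h.py
```

```text
t 16.1 pos [0.5822 0.1107 0.1093] yaw 172.89 err tool mm [-0.7  0.3  0.6] F [ 1.5 -0.2 -0.1] M [-0.116  0.184  0.087] Mx_tool -0.091 w 0.451 j6 -34.5 tilt [0.039 0.006] vel6 3.7
```

Emit:
{"api": "apply_moves", "payload": {
  "xyz": [
    [0,0,0],
    [0,0,0]
  ],
  "twist": [4,0],
  "claw": [0,0]
}}

```text
time_s: 16.3
tcp_pos: [0.5822, 0.1107, 0.1092]
ee_rot: [[0.039, -0.982, 0.186], [0.006, 0.187, 0.982], [-0.999, -0.037, 0.013]]
wrist_force: [1.0, -0.1, -0.6]
gripper_width: 0.452
```

```bash
python3 h.py
```

```text
t 16.3 pos [0.5822 0.1107 0.1092] yaw 169.24 err tool mm [-0.8  0.3  0.6] F [ 1.  -0.1 -0.6] M [-0.082  0.171 -0.036] Mx_tool 0.034 w 0.452 j6 -38.2 tilt [0.039 0.006] vel6 3.6
```

Emit:
{"api": "apply_moves", "payload": {
  "xyz": [
    [0,0,0],
    [0,0,0]
  ],
  "twist": [4,0],
  "claw": [0,0]
}}

```text
time_s: 16.5
tcp_pos: [0.5822, 0.1107, 0.1092]
ee_rot: [[0.039, -0.968, 0.249], [0.006, 0.25, 0.968], [-0.999, -0.036, 0.016]]
wrist_force: [2.4, -0.3, 0.2]
gripper_width: 0.451
```

```bash
python3 h.py
```

```text
t 16.5 pos [0.5822 0.1107 0.1092] yaw 165.53 err tool mm [-0.8  0.3  0.6] F [ 2.4 -0.3  0.2] M [-0.02   0.203 -0.139] Mx_tool 0.139 w 0.451 j6 -41.8 tilt [0.039 0.006] vel6 3.4
```

Emit:
{"api": "apply_moves", "payload": {
  "xyz": [
    [0,0,0],
    [0,0,0]
  ],
  "twist": [4,0],
  "claw": [0,0]
}}

```text
time_s: 16.7
tcp_pos: [0.5821, 0.1107, 0.1092]
ee_rot: [[0.039, -0.95, 0.311], [0.006, 0.312, 0.95], [-0.999, -0.035, 0.018]]
wrist_force: [2.1, -1.0, -0.5]
gripper_width: 0.453
```

```bash
python3 h.py
```

```text
t 16.7 pos [0.5821 0.1107 0.1092] yaw 161.82 err tool mm [-0.8  0.3  0.5] F [ 2.1 -1.  -0.5] M [-0.04   0.226 -0.146] Mx_tool 0.146 w 0.453 j6 -45.5 tilt [0.039 0.006] vel6 3.3
```

Emit:
{"api": "apply_moves", "payload": {
  "xyz": [
    [0,0,0],
    [0,0,0]
  ],
  "twist": [4,0],
  "claw": [0,0]
}}

```text
time_s: 16.9
tcp_pos: [0.5821, 0.1107, 0.1092]
ee_rot: [[0.039, -0.928, 0.37], [0.006, 0.371, 0.929], [-0.999, -0.034, 0.02]]
wrist_force: [0.9, 0.4, -0.3]
gripper_width: 0.451
```

```bash
python3 h.py
```

```text
t 16.9 pos [0.5821 0.1107 0.1092] yaw 158.22 err tool mm [-0.8  0.3  0.5] F [ 0.9  0.4 -0.3] M [-0.013  0.137  0.112] Mx_tool -0.111 w 0.451 j6 -49.1 tilt [0.039 0.006] vel6 3.6
```

Emit:
{"api": "apply_moves", "payload": {
  "xyz": [
    [0,0,0],
    [0,0,0]
  ],
  "twist": [4,0],
  "claw": [0,0]
}}

```text
time_s: 17.1
tcp_pos: [0.5821, 0.1108, 0.1092]
ee_rot: [[0.039, -0.903, 0.427], [0.006, 0.427, 0.904], [-0.999, -0.033, 0.022]]
wrist_force: [1.1, -0.9, -0.6]
gripper_width: 0.451
```

```bash
python3 h.py
```

```text
t 17.1 pos [0.5821 0.1108 0.1092] yaw 154.68 err tool mm [-0.8  0.3  0.5] F [ 1.1 -0.9 -0.6] M [-0.059  0.211  0.159] Mx_tool -0.160 w 0.451 j6 -52.7 tilt [0.039 0.006] vel6 3.8
```

Emit:
{"api": "apply_moves", "payload": {
  "xyz": [
    [0,0,0],
    [0,0,0]
  ],
  "twist": [4,0],
  "claw": [0,0]
}}

```text
time_s: 17.3
tcp_pos: [0.582, 0.1107, 0.1092]
ee_rot: [[0.039, -0.875, 0.483], [0.006, 0.483, 0.875], [-0.999, -0.031, 0.024]]
wrist_force: [0.7, -0.5, -0.2]
gripper_width: 0.453
```

```bash
python3 h.py
```

```text
t 17.3 pos [0.582  0.1107 0.1092] yaw 151.09 err tool mm [-0.8  0.3  0.5] F [ 0.7 -0.5 -0.2] M [-0.032  0.133  0.096] Mx_tool -0.097 w 0.453 j6 -56.3 tilt [0.039 0.006] vel6 3.6
```

Emit:
{"api": "apply_moves", "payload": {
  "xyz": [
    [0,0,0],
    [0,0,0]
  ],
  "twist": [4,0],
  "claw": [0,0]
}}

```text
time_s: 17.5
tcp_pos: [0.582, 0.1108, 0.1092]
ee_rot: [[0.039, -0.842, 0.538], [0.006, 0.538, 0.843], [-0.999, -0.03, 0.026]]
wrist_force: [-0.6, 0.8, 0.1]
gripper_width: 0.449
```

```bash
python3 h.py
```

```text
t 17.5 pos [0.582  0.1108 0.1092] yaw 147.43 err tool mm [-0.8  0.3  0.5] F [-0.6  0.8  0.1] M [-0.012  0.091 -0.146] Mx_tool 0.146 w 0.449 j6 -60.0 tilt [0.039 0.006] vel6 3.6
```

Emit:
{"api": "apply_moves", "payload": {
  "xyz": [
    [0,0,0],
    [0,0,0]
  ],
  "twist": [4,0],
  "claw": [0,0]
}}

```text
time_s: 17.7
tcp_pos: [0.582, 0.1108, 0.1092]
ee_rot: [[0.039, -0.806, 0.591], [0.006, 0.591, 0.806], [-0.999, -0.028, 0.028]]
wrist_force: [1.8, -0.9, -0.1]
gripper_width: 0.456
```

```bash
python3 h.py
```

```text
t 17.7 pos [0.582  0.1108 0.1092] yaw 143.72 err tool mm [-0.8  0.3  0.4] F [ 1.8 -0.9 -0.1] M [-0.082  0.154 -0.235] Mx_tool 0.233 w 0.456 j6 -63.6 tilt [0.039 0.006] vel6 3.4
```

Emit:
{"api": "apply_moves", "payload": {
  "xyz": [
    [0,0,0],
    [0,0,0]
  ],
  "twist": [4,0],
  "claw": [0,0]
}}

```text
time_s: 17.9
tcp_pos: [0.582, 0.1108, 0.1092]
ee_rot: [[0.039, -0.767, 0.641], [0.006, 0.642, 0.767], [-0.999, -0.026, 0.03]]
wrist_force: [0.4, -0.1, -0.9]
gripper_width: 0.453
```

```bash
python3 h.py
```

```text
t 17.9 pos [0.582  0.1108 0.1092] yaw 140.07 err tool mm [-0.8  0.3  0.4] F [ 0.4 -0.1 -0.9] M [-0.125  0.106 -0.02 ] Mx_tool 0.016 w 0.453 j6 -67.3 tilt [0.039 0.006] vel6 3.3
```

Emit:
{"api": "apply_moves", "payload": {
  "xyz": [
    [0,0,0],
    [0,0,0]
  ],
  "twist": [4,0],
  "claw": [0,0]
}}

```text
time_s: 18.1
tcp_pos: [0.582, 0.1108, 0.1092]
ee_rot: [[0.039, -0.726, 0.687], [0.006, 0.688, 0.726], [-0.999, -0.024, 0.031]]
wrist_force: [0.7, -0.3, -1.0]
gripper_width: 0.454
```

```bash
python3 h.py
```

```text
t 18.1 pos [0.582  0.1108 0.1092] yaw 136.53 err tool mm [-0.8  0.3  0.4] F [ 0.7 -0.3 -1. ] M [-0.107  0.103  0.19 ] Mx_tool -0.193 w 0.454 j6 -70.9 tilt [0.039 0.006] vel6 3.8
```

Emit:
{"api": "apply_moves", "payload": {
  "xyz": [
    [0,0,0],
    [0,0,0]
  ],
  "twist": [4,0],
  "claw": [0,0]
}}

```text
time_s: 18.3
tcp_pos: [0.582, 0.1108, 0.1092]
ee_rot: [[0.039, -0.682, 0.731], [0.006, 0.731, 0.682], [-0.999, -0.023, 0.032]]
wrist_force: [0.2, -0.6, 0.4]
gripper_width: 0.453
```

```bash
python3 h.py
```

```text
t 18.3 pos [0.582  0.1108 0.1092] yaw 132.98 err tool mm [-0.8  0.3  0.4] F [ 0.2 -0.6  0.4] M [-0.154  0.084  0.095] Mx_tool -0.101 w 0.453 j6 -74.5 tilt [0.039 0.006] vel6 3.8
```

Emit:
{"api": "apply_moves", "payload": {
  "xyz": [
    [0,0,0],
    [0,0,0]
  ],
  "twist": [4,0],
  "claw": [0,0]
}}

```text
time_s: 18.5
tcp_pos: [0.5819, 0.1108, 0.1092]
ee_rot: [[0.039, -0.634, 0.772], [0.005, 0.773, 0.634], [-0.999, -0.02, 0.034]]
wrist_force: [1.0, 0.1, 0.2]
gripper_width: 0.452
```

```bash
python3 h.py
```

```text
t 18.5 pos [0.5819 0.1108 0.1092] yaw 129.35 err tool mm [-0.8  0.3  0.4] F [1.  0.1 0.2] M [-0.154  0.022 -0.019] Mx_tool 0.013 w 0.452 j6 -78.1 tilt [0.039 0.005] vel6 3.5
```

Emit:
{"api": "apply_moves", "payload": {
  "xyz": [
    [0,0,0],
    [0,0,0]
  ],
  "twist": [3,0],
  "claw": [0,0]
}}

```text
time_s: 18.7
tcp_pos: [0.5819, 0.1108, 0.1092]
ee_rot: [[0.039, -0.598, 0.801], [0.005, 0.801, 0.598], [-0.999, -0.019, 0.035]]
wrist_force: [0.9, -1.1, -0.1]
gripper_width: 0.453
```

```bash
python3 h.py
```

```text
t 18.7 pos [0.5819 0.1108 0.1092] yaw 126.71 err tool mm [-0.8  0.3  0.4] F [ 0.9 -1.1 -0.1] M [-0.209  0.015 -0.061] Mx_tool 0.053 w 0.453 j6 -80.7 tilt [0.039 0.005] vel6 3.0
```

Emit:
{"api": "apply_moves", "payload": {
  "xyz": [
    [0,0,0],
    [0,0,0]
  ],
  "twist": [2,0],
  "claw": [0,0]
}}

```text
time_s: 18.9
tcp_pos: [0.5819, 0.1108, 0.1092]
ee_rot: [[0.039, -0.574, 0.818], [0.006, 0.818, 0.575], [-0.999, -0.018, 0.035]]
wrist_force: [1.2, -0.5, 0.0]
gripper_width: 0.454
```

```bash
python3 h.py
```

```text
t 18.9 pos [0.5819 0.1108 0.1092] yaw 125.05 err tool mm [-0.8  0.3  0.4] F [ 1.2 -0.5  0. ] M [-0.213  0.028 -0.151] Mx_tool 0.142 w 0.454 j6 -82.4 tilt [0.039 0.006] vel6 2.4
```

Emit:
{"api": "apply_moves", "payload": {
  "xyz": [
    [0,0,0],
    [0,0,0]
  ],
  "twist": [2,0],
  "claw": [0,0]
}}

```text
time_s: 19.1
tcp_pos: [0.5819, 0.1109, 0.1092]
ee_rot: [[0.039, -0.55, 0.834], [0.006, 0.835, 0.55], [-0.999, -0.017, 0.036]]
wrist_force: [1.0, -0.4, 0.8]
gripper_width: 0.455
```

```bash
python3 h.py
```

```text
t 19.1 pos [0.5819 0.1109 0.1092] yaw 123.35 err tool mm [-0.8  0.3  0.3] F [ 1.  -0.4  0.8] M [-0.243  0.019 -0.03 ] Mx_tool 0.021 w 0.455 j6 -84.1 tilt [0.039 0.006] vel6 2.2
```

Emit:
{"api": "apply_moves", "payload": {
  "xyz": [
    [0,0,0],
    [0,0,0],
    [0,0,0],
    [0,0,0],
    [0,0,0],
    [0,0,0]
  ],
  "twist": [0,0,0,0,0,0],
  "claw": [1,1,1,1,1,1]
}}

```text
time_s: 19.7
tcp_pos: [0.5819, 0.1111, 0.1093]
ee_rot: [[0.039, -0.555, 0.831], [0.006, 0.832, 0.555], [-0.999, -0.017, 0.036]]
wrist_force: [-0.3, 0.8, 0.8]
gripper_width: 0.914
```

```bash
python3 h.py
```

```text
t 19.7 pos [0.5819 0.1111 0.1093] yaw 123.71 err tool mm [-0.7  0.1  0.2] F [-0.3  0.8  0.8] M [-0.01   0.095  0.006] Mx_tool -0.006 w 0.914 j6 -83.7 tilt [0.039 0.006] vel6 0.2
```

Emit:
{"api": "apply_moves", "payload": {
  "xyz": [
    [0,0,0],
    [-0.03,0,0],
    [-0.03,0,0],
    [-0.03,0,0],
    [0,0,0],
    [0,0,0]
  ],
  "twist": [0,0,0,0,0,0],
  "claw": [1,1,1,1,1,1]
}}

```text
time_s: 20.3
tcp_pos: [0.5775, 0.1101, 0.2011]
ee_rot: [[0.036, -0.555, 0.831], [0.005, 0.832, 0.555], [-0.999, -0.016, 0.033]]
wrist_force: [-0.5, 1.0, -0.2]
gripper_width: 0.999
```

```bash
python3 - <<'E'
from h import *
p=imaging.capture('wrist');st();save(p,'w3')
q=imaging.capture('scene');save({'pixels':cv2.resize(q['pixels'][185:320,280:420],None,fx=4.4,fy=4.4,interpolation=cv2.INTER_CUBIC)},'s3')
R=np.array(r.sense()['ee_rot']);t=np.array(r.sense()['tcp_pos']);print('to button',R.T@(np.array([.530,-.0225,.13])-t))
for d in imaging.regions_of('read_button_top',p)[:2]: print(d['p'],d['centre'],ray(p,d['centre'],.105))
E
```

```text
t 20.35 pos [0.5779 0.1101 0.2015] yaw 123.74 err tool mm [91.6  0.3  1. ] F [-0.6 -0.2 -0.1] M [-0.061  0.099  0.019] Mx_tool -0.021 w 0.999 j6 -83.6 tilt [0.037 0.005] vel6 -0.0
to button [ 0.06848747 -0.08254145 -0.11552376]
0.93 [209.9, 61.0] [ 0.52853666 -0.02130362  0.105     ]
```

View pics/w3.png

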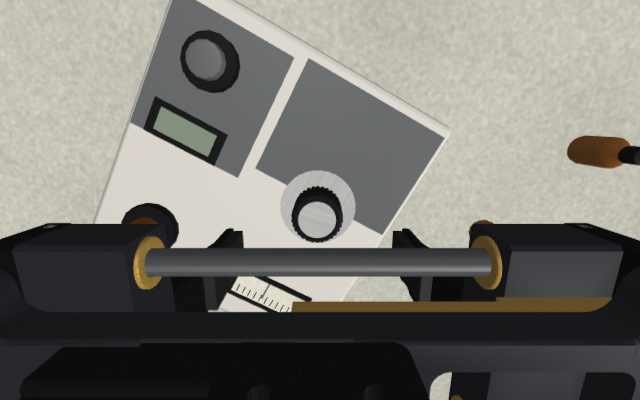

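View pics/s3.png

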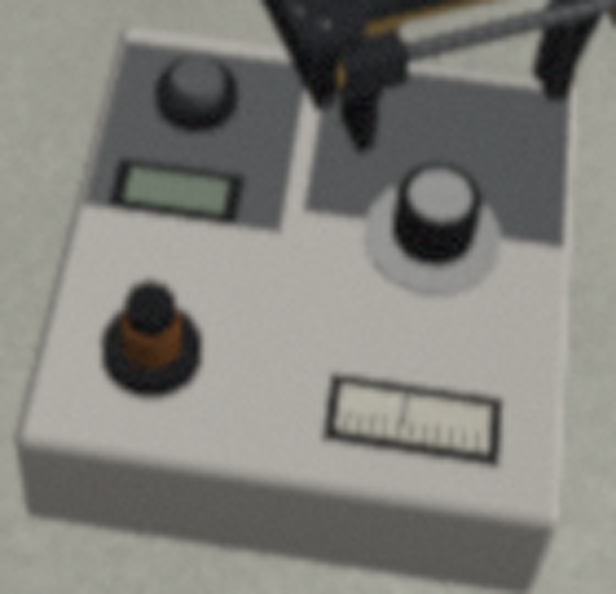

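Emit:
{"api": "apply_moves", "payload": {
  "xyz": [
    [0,-0.02,-0.028],
    [0,-0.02,-0.028],
    [0,-0.02,-0.028],
    [0,-0.02,-0.028],
    [0,0,0],
    [0,0,0],
    [0,0,0],
    [0,0,0]
  ],
  "twist": [0,0,0,0,0,0,0,0],
  "claw": [0,0,0,0,0,0,0,0]
}}

```text
time_s: 21.25
tcp_pos: [0.5245, -0.0223, 0.1897]
ee_rot: [[0.02, -0.557, 0.83], [0.0, 0.83, 0.558], [-1.0, -0.011, 0.017]]
wrist_force: [0.4, -0.2, -0.4]
gripper_width: 0.352
```

```bash
python3 - <<'E'
from h import *
p=imaging.capture('wrist');st();save(p,'w4')
q=imaging.capture('scene');save({'pixels':cv2.resize(q['pixels'][125:260,270:410],None,fx=4.4,fy=4.4,interpolation=cv2.INTER_CUBIC)},'s4')
R=np.array(r.sense()['ee_rot']);t=np.array(r.sense()['tcp_pos']);print('to button',R.T@(np.array([.530,-.0225,.13])-t))
for d in imaging.regions_of('read_button_top',p)[:2]: print(d['p'],d['centre'],ray(p,d['centre'],.105))
for z in (.09,.1,.11): print(z,proj(p,(.53,-.0225,z)))
E
```

```text
t 21.3 pos [ 0.5244 -0.0222  0.1897] yaw 123.89 err tool mm [ 80.9  79.6 120.9] F [-0.3 -0.3 -0.5] M [ 0.032  0.042 -0.003] Mx_tool 0.003 w 0.307 j6 -71.8 tilt [0.02 0.  ] vel6 0.1
to button [ 0.05990205 -0.00268354  0.00338832]
0.8 [313.9, 216.9] [ 0.52952973 -0.02364357  0.105     ]
0.09 [315.06543648 212.85660001]
0.1 [314.85536738 216.28643937]
0.11 [314.62813262 219.99654559]
```

View pics/w4.png

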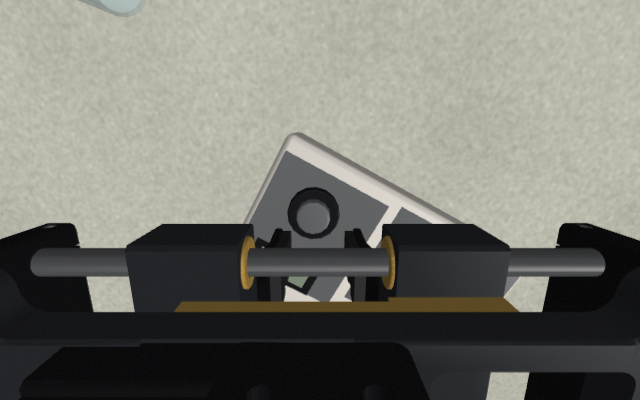

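View pics/s4.png

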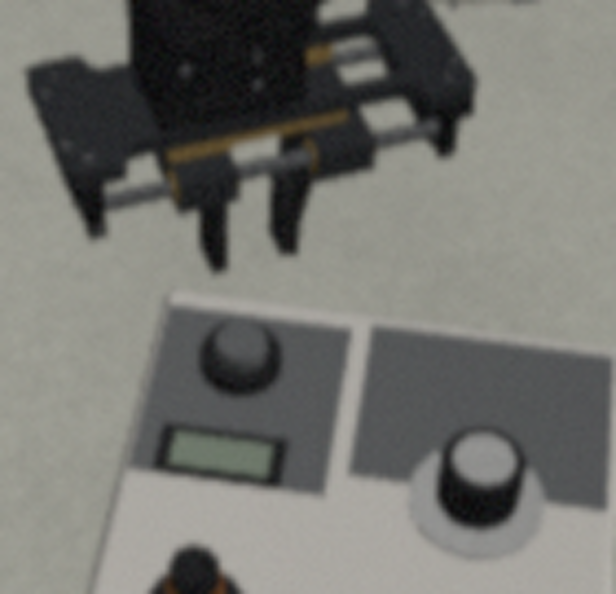

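Emit:
{"api": "apply_moves", "payload": {
  "xyz": [
    [0.02,-0.003,0.003],
    [0.02,0,0],
    [0,0,0],
    [0,0,0],
    [0,0,0]
  ],
  "twist": [0,0,0,0,0],
  "claw": [0,0,0,0,0]
}}

```text
time_s: 21.9
tcp_pos: [0.5319, -0.0208, 0.151]
ee_rot: [[0.025, -0.561, 0.827], [0.001, 0.828, 0.561], [-1.0, -0.013, 0.021]]
wrist_force: [-0.4, 0.7, -0.0]
gripper_width: 0.005
```

```bash
python3 - <<'E'
from h import *
p=imaging.capture('wrist');st();save(p,'w5')
R=np.array(r.sense()['ee_rot']);t=np.array(r.sense()['tcp_pos']);print('tip to button',R.T@(np.array([.530,-.023,.107])-t-.014*R[:,0]))
q=imaging.capture('scene');save({'pixels':cv2.resize(q['pixels'][145:260,280:380],None,fx=5,fy=5,interpolation=cv2.INTER_CUBIC)},'s5')
E
```

```text
t 21.95 pos [ 0.5322 -0.0208  0.1513] yaw 124.13 err tool mm [ 42.7  82.  114.5] F [ 0.5 -0.4 -0.9] M [ 0.031  0.027 -0.019] Mx_tool 0.019 w 0.005 j6 -71.6 tilt [0.026 0.001] vel6 -0.0
tip to button [ 3.02389350e-02  1.08127244e-05 -3.97550084e-03]
```

View pics/w5.png

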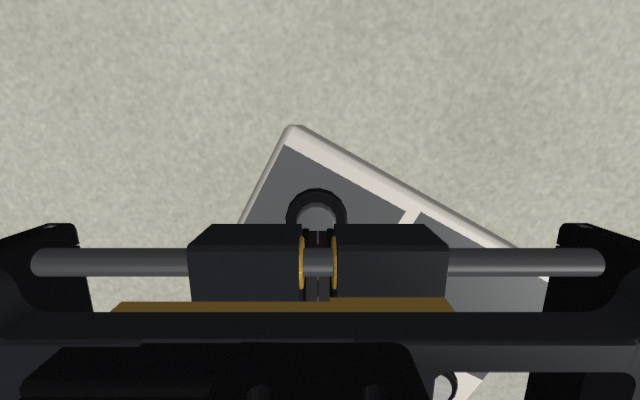

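View pics/s5.png

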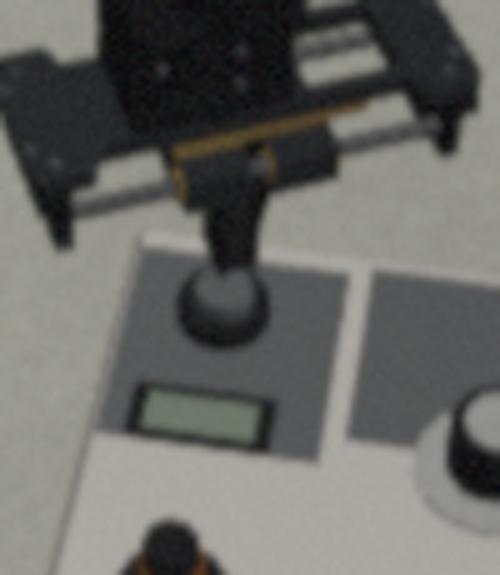

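Emit:
{"api": "apply_moves", "payload": {
  "xyz": [
    [0.012,0,-0.005],
    [0.01,0,0],
    [0,0,0],
    [0,0,0]
  ],
  "twist": [0,0,0,0],
  "claw": [0,0,0,0]
}}

```text
time_s: 22.4
tcp_pos: [0.5304, -0.0233, 0.1314]
ee_rot: [[0.032, -0.561, 0.827], [0.002, 0.827, 0.562], [-0.999, -0.016, 0.027]]
wrist_force: [0.0, -0.5, 0.7]
gripper_width: 0.002
```

```bash
cat > b.py <<'E'
from h import *
R=np.array(r.sense()['ee_rot']);t=np.array(r.sense()['tcp_pos']);print('tip to button mm',1e3*R.T@(np.array([.530,-.023,.107])-t-.014*R[:,0]));st()
E
python3 b.py
```

```text
tip to button mm [10.32448652  0.8694207  -0.87925031]
t 22.4 pos [ 0.5304 -0.0233  0.1314] yaw 124.15 err tool mm [ 23.2  82.8 117.6] F [ 0.  -0.5  0.7] M [-0.012  0.103 -0.026] Mx_tool 0.025 w 0.002 j6 -71.4 tilt [0.032 0.002] vel6 -0.0
```

Emit:
{"api": "apply_moves", "payload": {
  "xyz": [
    [0.006,0,-0.001],
    [0,0,0]
  ],
  "twist": [0,0],
  "claw": [0,0]
}}

```text
time_s: 22.6
tcp_pos: [0.5307, -0.0237, 0.126]
ee_rot: [[0.034, -0.562, 0.827], [0.002, 0.827, 0.562], [-0.999, -0.018, 0.029]]
wrist_force: [-1.0, 0.3, 1.5]
gripper_width: 0.003
```

Emit:
{"api": "apply_moves", "payload": {
  "xyz": [
    [0.004,0,-0.0005],
    [0,0,0]
  ],
  "twist": [0,0],
  "claw": [0,0]
}}

```text
time_s: 22.8
tcp_pos: [0.531, -0.0237, 0.1227]
ee_rot: [[0.035, -0.562, 0.826], [0.002, 0.827, 0.562], [-0.999, -0.018, 0.03]]
wrist_force: [-1.9, 0.9, 2.8]
gripper_width: 0.003
```

```bash
python3 b.py
```

```text
tip to button mm [ 1.68664403  1.45870133 -0.9063036 ]
t 22.8 pos [ 0.531  -0.0237  0.1227] yaw 124.20 err tool mm [ 14.8  83.2 117.7] F [-1.9  0.9  2.8] M [ 0.214  0.559 -0.01 ] Mx_tool 0.019 w 0.003 j6 -71.4 tilt [0.035 0.002] vel6 -0.0
```

Emit:
{"api": "apply_moves", "payload": {
  "xyz": [
    [0.003,0,-0.0005],
    [0,0,0]
  ],
  "twist": [0,0],
  "claw": [0,0]
}}

```text
time_s: 23.0
tcp_pos: [0.5311, -0.0237, 0.1209]
ee_rot: [[0.037, -0.562, 0.826], [0.002, 0.827, 0.563], [-0.999, -0.019, 0.032]]
wrist_force: [-2.7, 0.3, 4.7]
gripper_width: 0.008
```

```bash
python3 b.py
```

```text
tip to button mm [-0.18761381  1.44949652 -0.91835304]
t 23.0 pos [ 0.5311 -0.0237  0.1209] yaw 124.23 err tool mm [ 13.   83.2 117.7] F [-2.7  0.3  4.7] M [0.123 0.655 0.022] Mx_tool -0.016 w 0.008 j6 -71.3 tilt [0.037 0.002] vel6 0.0
```

Emit:
{"api": "apply_moves", "payload": {
  "xyz": [
    [0.003,0,0],
    [0,0,0]
  ],
  "twist": [0,0],
  "claw": [0,0]
}}

```text
time_s: 23.2
tcp_pos: [0.5311, -0.0237, 0.1212]
ee_rot: [[0.037, -0.564, 0.825], [0.001, 0.826, 0.564], [-0.999, -0.02, 0.031]]
wrist_force: [-1.8, 1.0, 4.5]
gripper_width: 0.004
```

```bash
python3 b.py
```

```text
tip to button mm [ 0.12388251  1.45807686 -0.92481774]
t 23.2 pos [ 0.5311 -0.0237  0.1212] yaw 124.32 err tool mm [ 13.2  83.  117.8] F [-1.8  1.   4.5] M [ 0.25   0.643 -0.022] Mx_tool 0.032 w 0.004 j6 -71.3 tilt [0.037 0.001] vel6 -0.1
```

Emit:
{"api": "apply_moves", "payload": {
  "xyz": [
    [0.005,0,0],
    [0.006,0,0]
  ],
  "twist": [0,0],
  "claw": [0,0]
}}

```text
time_s: 23.4
tcp_pos: [0.5315, -0.0238, 0.1195]
ee_rot: [[0.038, -0.567, 0.823], [-0.002, 0.823, 0.568], [-0.999, -0.023, 0.03]]
wrist_force: [-20.7, 8.0, 51.0]
gripper_width: 0.001
```

```bash
python3 b.py; python3 - <<'E'
from h import *
p=imaging.capture('scene');save({'pixels':cv2.resize(p['pixels'][145:260,280:380],None,fx=5,fy=5,interpolation=cv2.INTER_CUBIC)},'s6');st()
E
```

```text
tip to button mm [-1.52569399  1.82431942 -1.19304343]
t 23.4 pos [ 0.5315 -0.0238  0.1195] yaw 124.57 err tool mm [ 11.2  82.8 117.9] F [-20.7   8.   51. ] M [2.434 6.151 0.065] Mx_tool 0.015 w 0.001 j6 -71.4 tilt [ 0.038 -0.002] vel6 -0.1
t 23.45 pos [ 0.5315 -0.0237  0.1198] yaw 124.58 err tool mm [ 11.5  82.7 118. ] F [-16.1   5.6  38.6] M [ 1.588  4.814 -0.008] Mx_tool 0.059 w 0.007 j6 -71.4 tilt [ 0.038 -0.002] vel6 -0.1
```

View pics/s6.png

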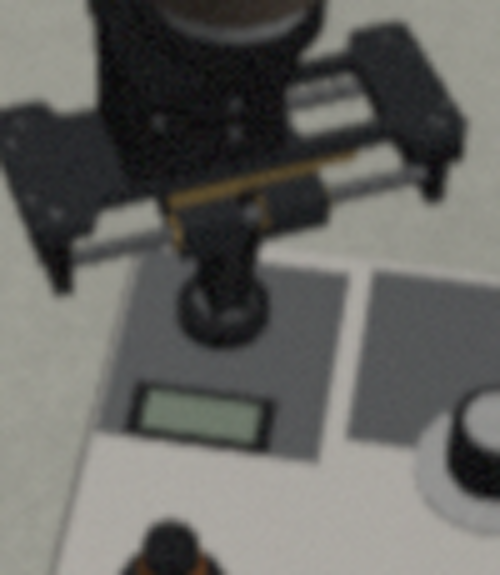

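Emit:
{"api": "apply_moves", "payload": {
  "xyz": [
    [-0.01,0,0],
    [-0.03,0,0],
    [-0.03,0,0],
    [0,0,0],
    [0,0,0]
  ],
  "twist": [0,0,0,0,0],
  "claw": [0,0,0,0,0]
}}

```text
time_s: 23.95
tcp_pos: [0.5285, -0.0234, 0.194]
ee_rot: [[0.042, -0.568, 0.822], [-0.001, 0.823, 0.568], [-0.999, -0.024, 0.034]]
wrist_force: [-0.6, -0.2, 0.0]
gripper_width: 0.006
```

```bash
python3 b.py; python3 - <<'E'
from h import *
p=imaging.capture('scene');save({'pixels':cv2.resize(p['pixels'][185:320,280:420],None,fx=4.4,fy=4.4,interpolation=cv2.INTER_CUBIC)},'s7')
p=imaging.capture('top');save(p,'t7')
E
```

```text
tip to button mm [72.93991245  1.58349349 -1.4729555 ]
t 23.95 pos [ 0.5285 -0.0234  0.194 ] yaw 124.61 err tool mm [ 86.   82.5 117.7] F [-0.6 -0.2  0. ] M [0.003 0.174 0.011] Mx_tool -0.011 w 0.006 j6 -71.3 tilt [ 0.042 -0.001] vel6 0.1
```

View pics/s7.png

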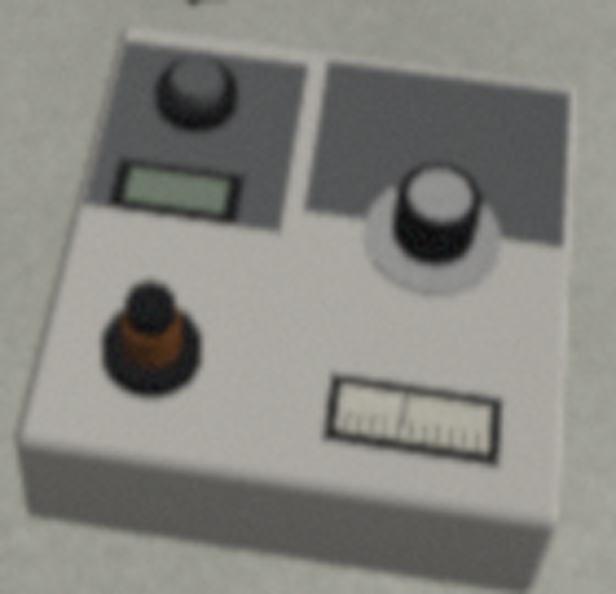

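View pics/t7.png

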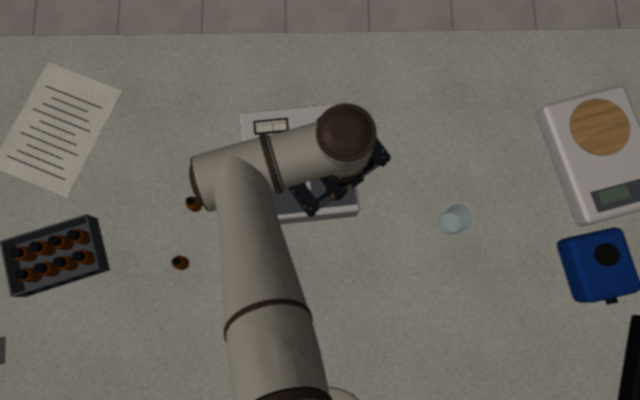

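```bash
python3 -c "
from station import job
print(job.finish_job())"
```

```text
the job is handed in; nothing more can be done
None
```

The dial was set to the fourth click from the anticlockwise end stop, and the read button was then pressed fully and released. I handed the job in at about 24 s on the robot's clock; it reported no verdict.

- **End stop:** I turned the knob anticlockwise in small steps. The torque stayed level at about 0.27 N m for roughly 3° past zero, then rose to about 0.43 N m. That is above anything a click gives and well below the 0.9 N m strain limit, so I stopped there.
- **Counting clicks:** Turning clockwise, I felt zero at tool heading 202°, then clicks 1 to 4 at about 180°, 160°, 140° and 123°. These match the positions felt on the way anticlockwise, and they put the starting position at click 5. I let go with almost no torque on the knob (0.02 N m). No picture can confirm the click, so it rests on the torque readings alone.
- **Button:** It stopped moving at its end of travel. My last push was harder than it needed to be: the wrist read 51 N upward (about 56 N in all), carried by the closed fingertips. The limits are 120 N at the wrist and 40 N on the arm or gripper body. Afterwards the pictures show the button back up.
- **Final state:** The gripper is about 70 mm clear of the instrument, with force readings near zero. Both vials and the beaker stand where they were.
- **Tool tilt:** The tool leaned by up to about 2.3° over the moves, which I could not correct. It caused no noticeable side force on the knob.

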